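# Clamp the wax block in the carving jig with its square key

## Task

Clamp the yellow wax block in the carving jig, ready for the chisel: take the loose square T-key from the bench, put it down the brass bush until it drops fully home in the square socket below, and turn it clockwise as far as it will go, so that the jaw holds the block tight against the fence. Leave the key standing in the socket and let go of it; don't disturb the chisel or the wick spool.

Things in the scene. Friction and masses are not known exactly. Their poses are not given: they have to be found in the camera images.
- socket (a point): Centre of the mouth of the brass guide bush (34 mm wide, top 56 mm above the bench) on a steel strap over the jig's cam. z up, x along the jig from fence to cam, y across. The mouth is countersunk, 25 mm wide, narrowing over 4 mm to a round bore 18.5 mm wide that ends 24 mm down, right above the square socket. Standing in the bore on the square's edge, the key leans up to 9 degrees.
- square (a point): Top centre of the cam's square socket, 25 mm below the mouth; 13.2 mm across flats, 16 mm deep. Axes are the jig's: the square itself starts at any angle to them (up to 45 degrees either way) and nothing reports it. The key drops in (12 mm) when in line within about 0.1 rad. Turned clockwise (from above; stiff, 0.12 to 0.3 Nm) it closes the jaw and stays where left.
- bed (a point): Top middle of the jig's screwed-down plywood base (206 x 132 x 12 mm, x -68 to +138, y +-66), 12 mm above the bench; axes as socket, which is 94 mm along +x and 44 mm up. Wooden fence 40 mm high, cork face at x = -39.5 mm; the open jaw's cork pad at x = +44 mm; jaw top 55 mm above the bench. From where the socket starts, the key turns 2.0 to 3.6 rad clockwise to the stop.
- key_grip (a point): Point on the square T-key's bare steel shank 73 mm from its tip; the key lies flat, this point 14.5 mm above the bench. x along the shank to the tip, y along the T-bar. Key 177 mm, 0.13 to 0.21 kg, of 12 mm square bar, flats across y and z, last 3 mm 9 mm square; collar 29 mm wide 40 to 48 mm from the tip (meets the bush when home); bare shank 54 to 134 mm from the tip.
- key_tip (a point): Centre of the end of the key's square tip; axes as key_grip (x points out of the tip). With the key home it is 40 mm below socket; while the key only stands on the edge of the square it is about 28 mm below.
- key_handle (a point): Middle of the key's red T-bar, a round bar 29 mm thick, 90 mm long along the key's y, 162.5 mm from the tip; axes as key_grip.
- wax_middle (a point): Centre (half-way up) of the yellow wax block, 77 x 103 x 51 mm, 0.34 kg, lying loose on the jig's base between fence and jaw, its x (77 mm) roughly along the jig's x.
- jaw (a joint): How far the aluminium jaw has moved from its open stop towards the block, m: 0 open, about 0.0145 with the key at its clockwise stop. A light spring draws it back onto the cam.
- jaw_pad (a joint): How far the jaw's cork-faced pad is pressed back against its springs, m: 0 when free, about 0.006 when the block is fully clamped (4.5 N at first touch plus 1.5 N per mm).
- chisel: Hand chisel with cream and red grip, 27 x 202 x 21 mm, lying on the bench along its y; origin under its middle. Bystander.
- spool_middle (a point): Centre of a standing wooden spool of wick cord, 54 mm wide, 62 mm high. Bystander.
Things that resemble listed ones, but are neither listed nor needed, are in the scene too. Of the things that look like the part that bears key_grip, the smaller one is meant.

How it is judged (in metres and radians):
On the way:
1. the key is fully home in the square socket (z of key_tip in the frame of socket below -0.036 m and horizontal distance between key_tip and socket below 0.005 m and angle between the x axis of key_tip and the z axis of socket, either way round below 0.12 rad), for 0.2 s.
At the end, for the whole second after the job is handed in: The key stands upright (within 7 degrees) and fully home (tip at least 36 mm below the bush's mouth, within 5 mm of its axis); the jaw has come at least 11.5 mm and presses its pad back at least 4.5 mm; the block lies flat and square (0.06 rad) against the fence (within 3 mm), at rest (all of step 1 and value of joint jaw_pad above 0.0045 m and value of joint jaw above 0.0115 m and velocity of joint jaw below 0.002 m/s and x of wax_middle in the frame of bed below 0.003 m and z of wax_middle in the frame of bed below 0.0295 m and angle between the x axis of wax_middle and the x axis of bed, either way round below 0.06 rad); the robot touches nothing.
It fails at once if the chisel is disturbed (moved more than 30 mm) (distance of chisel from where it was at the start of the episode above 0.03 m).
It fails at once if the wick spool is disturbed (moved more than 30 mm) (distance of spool_middle from where it was at the start of the episode above 0.03 m).
It fails at once if the wax block is lifted out of the jig or thrown about (z of wax_middle in the frame of bed above 0.05 m).
It also fails if it takes over 72 s, if anything falls off the work surface, if the arm or the gripper's body presses on something with over 40 N, if the wrist force passes 120 N, or if a joint passes its speed limit or range.

## Robot

A 7-joint arm with a two-finger parallel gripper is mounted at the origin on the work surface; the furniture and walls round the work are solid. World frame = base frame: x ahead of the robot, y to its left, z up, the work surface at z = 0. Lengths are in mm, angles in rad, forces in N, time in s.
With the tool pointing down it reaches from about 400 to 875 mm from the base axis. Payload 4.4 kg.
Tool frame: the origin (TCP) lies on the centre line of the jaws, within the pads' length; the fingertips stand ctrl.nose_length ahead of it and the grasp point (between the pads) lies 6 mm ahead of it (ctrl.nose_length is the distance from the TCP to the fingertips, in mm); z points along the fingers, y is the direction in which the jaws open and shut (so a half turn about z gives the same grasp; the last joint's range is limited). The gripper opens to 85 mm and grips with 20 to 120 N. Pads are 22 mm wide; open, the fingers measure 114 mm over their backs; the gripper's body (76 mm by 85 mm) begins 54 mm behind the grasp point. The pads swing forward as they close: fully open they stand 13 mm farther back than shut.
Start: joints at [-1.197, 0.628, 0.038, 1.517, -0.027, 0.996, -0.02], TCP at [276.723, 588.168, 256.313] pointing down, gripper open.
Joint ranges: [-3.06, 3.06], [-0.37, 2.12], [-1.25, 1.32], [0.18, 2.47], [-1.1, 4.24], [0.23, 1.98], [-2.94, 2.94]. Speed limits (rad/s): [2.57, 2.57, 3.14, 3.14, 3.14, 3.14, 3.14].

## Interface

Orientations are given as [roll, pitch, yaw] about the fixed x, y, z axes, in that order (R = Rz(yaw) Ry(pitch) Rx(roll)).
In Python, from cell import ctrl, vision gives the robot as it stands. The module is installed in compiled form; this text tells all that it offers.
- The arm moves only by the shell command python3 -m inch 'ROWS'. ROWS is a JSON object of lists of equal length, an entry for each row: "travel": the shift along the tool's x, y, z in cm, a list of three; "twist": the turn about the tool's z in degrees; "fingers": the finger opening in cm, from 0 to 8.54. A call has exactly 10 rows; each row is the pose to reach, as a shift and turn from the pose commanded when the call began, along the tool's axes at that moment; what a row does not reach only later rows make up. A row lasts 1/12 s, in which the tool goes at most 41.7 mm and 7.16 degrees, less where a joint would pass 70% of its speed; a pose out of reach is approached as far as the arm can. A call with a gripper value outside its range is refused whole. The fingers move at their own pace and stop on an object; the grip force is fixed at half the most. Time passes only in rows, so rows that repeat a pose let the fingers close, or fill a call up. It gives the time, the measured TCP pose, the force and the opening at its end, in the units of the state.
- ctrl.read_state(): the state, without advancing time (a new reading comes with each control period).
- vision.get_image(name): name is "scene" or "top" or "wrist"; returns a dict with "frame" (400x640x3 uint8, red, green, blue), "fx", "fy", "cx", "cy" (pixels), "position" and "orientation" of the camera in the world. Camera axes: x right, y down, z forward; pixel columns grow to the right and rows downward; lengths in mm; the calibration is good to about 2 mm. A picture is of the moment at which its call begins. There is no depth.
- ctrl.finish_job(): hands the job in, once; it reports no verdict.
The state is a dict: "clock": time; "qpos": joint angles; "qd": joint speeds; "tau": joint torques, N m; "eef_pos": TCP position; "tool_rot": TCP orientation; "force": force on the tool from outside, world axes, zero at the start; "torque": the same for the moment, N m; "width": finger opening in mm.
Only numpy, scipy, OpenCV 4.12 (cv2) and the standard library are available. Lean on these libraries where they do the work, as an engineer would, in place of code of your own. Each camera call takes 0.05 s, during which the arm holds its last target.

## Working session

There is one attempt and no reset: what is moved stays moved. The work goes in short steps, Python scripts to look and compute and a shell command to move; the robot and the scene stay as the last step left them, time stands still between calls to the robot, and variables do not carry over. Pictures are saved under pics/ and viewed, and the job is handed in when it is done.

```bash
mkdir -p pics; ls
python3 - <<'E'
from cell import ctrl, vision
import cv2
s=ctrl.read_state()
for k,v in s.items(): print(k,v)
print(ctrl.nose_length)
for n in("scene","top","wrist"):
    d=vision.get_image(n); cv2.imwrite(f"pics/{n}0.png",d["frame"][:,:,::-1])
    print(n,d["fx"],d["fy"],d["cx"],d["cy"],d["position"],d["orientation"])
E
```

```text
pics
clock 0.0
qpos [-1.19682042  0.62935967  0.03844842  1.51837597 -0.02698753  0.99632918
 -0.02001578]
qd [-0.00115716 -0.0008818   0.00053272  0.00092136 -0.00153972  0.00058175
 -0.00182022]
tau [ 2.22579242e-04 -5.63410664e+01  1.22572079e+00 -1.93454486e+01
  1.08590358e-02  1.01749101e-02  6.60466199e-06]
eef_pos [276.45650095 587.62334735 255.37786527]
tool_rot [-3.13963916e+00  4.12190624e-05  2.70180238e+00]
force [ 0.12648456 -0.20896644  0.03057625]
torque [ 0.02869643  0.03333435 -0.02294404]
width 85.48367362553768
25.0
scene 454.85934285285026 454.85934285285026 318.8094652409635 206.80037095450544 [-147.73362198 -989.84246796  772.46856746] [-2.11332216  0.01285854 -0.59513539]
top 468.1935442132413 468.1935442132413 329.651330694741 191.51072125828796 [ 251.31103369  -40.08956561 1495.78204867] [-2.95986972e+00 -2.16424882e-04 -1.55835438e+00]
wrist 303.5076866082838 303.5076866082838 321.60853577998154 201.2653037639756 [206.26520375 621.31309542 373.66273592] [2.83334111e+00 1.36870770e-03 1.13100241e+00]
```

View pics/scene0.png

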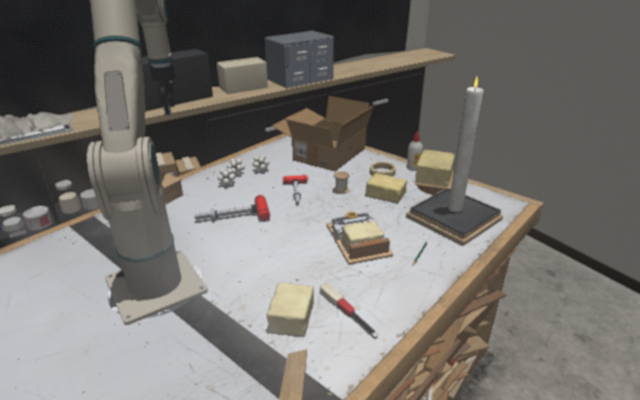

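View pics/top0.png

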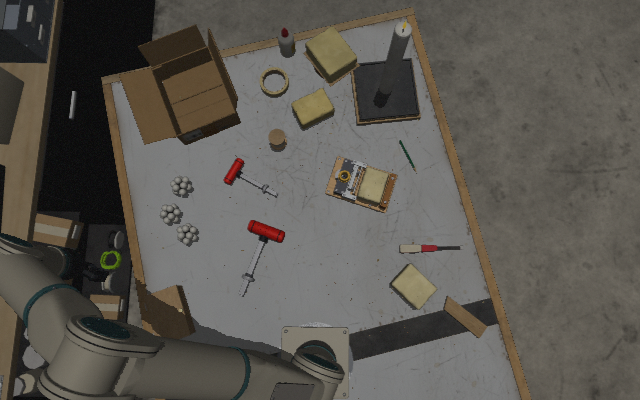

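View pics/wrist0.png

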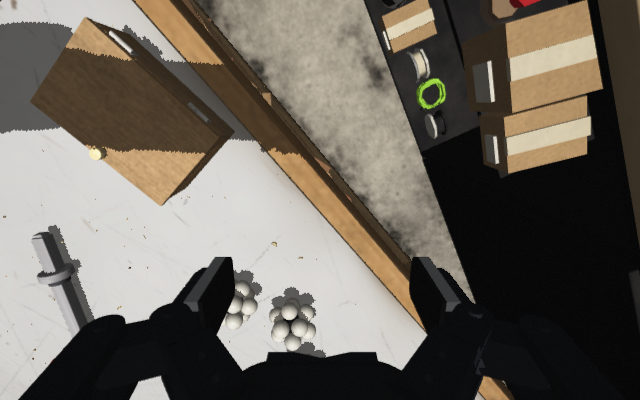

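The smaller key is at top-view pixels (234,171) to (277,193) and the jig is at (361,184), with its bush near (345,176). I'll zoom in next.

```bash
cat > h.py <<'E'
import numpy as np, cv2
from scipy.spatial.transform import Rotation as Ro
from cell import ctrl, vision
def R(o): return Ro.from_euler('xyz',o).as_matrix()
def ray(d,u,v):
    r=R(d["orientation"])@np.array([(u-d["cx"])/d["fx"],(v-d["cy"])/d["fy"],1.0]); return np.array(d["position"]),r
def onz(d,u,v,z):
    p,r=ray(d,u,v); return p+r*(z-p[2])/r[2]
def proj(d,P):
    c=R(d["orientation"]).T@(np.array(P,float)-d["position"]); return np.array([d["fx"]*c[0]/c[2]+d["cx"],d["fy"]*c[1]/c[2]+d["cy"]])
def tri(d1,p1,d2,p2):
    a,r=ray(d1,*p1);b,s=ray(d2,*p2)
    t=np.linalg.lstsq(np.c_[r,-s],b-a,rcond=None)[0]; x=a+t[0]*r;y=b+t[1]*s; return (x+y)/2,np.linalg.norm(x-y)
def crop(d,name,x0,y0,w,h,k):
    cv2.imwrite(name,cv2.resize(d["frame"][y0:y0+h,x0:x0+w,::-1],None,fx=k,fy=k,interpolation=cv2.INTER_CUBIC))
def tool():
    s=ctrl.read_state(); return np.array(s["eef_pos"]),R(s["tool_rot"]),s
E
python3 - <<'E'
from h import *
d=vision.get_image("top")
crop(d,"pics/tk.png",215,145,80,60,8)
crop(d,"pics/tj.png",315,145,100,75,8)
d=vision.get_image("scene")
crop(d,"pics/sj.png",315,200,90,67,8)
E
```

```text
(no output)
```

View pics/tk.png

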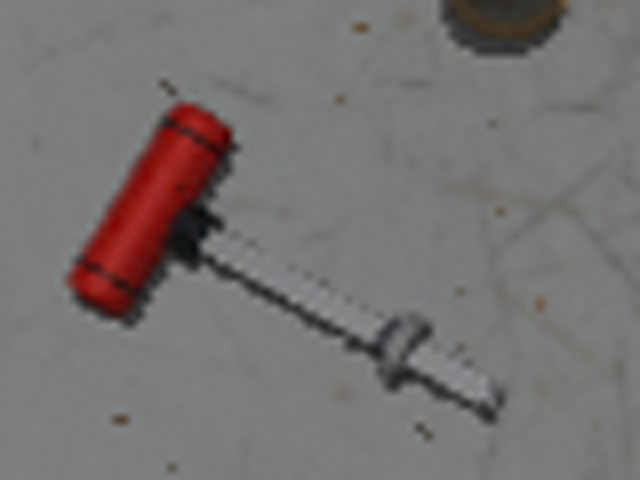

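View pics/tj.png

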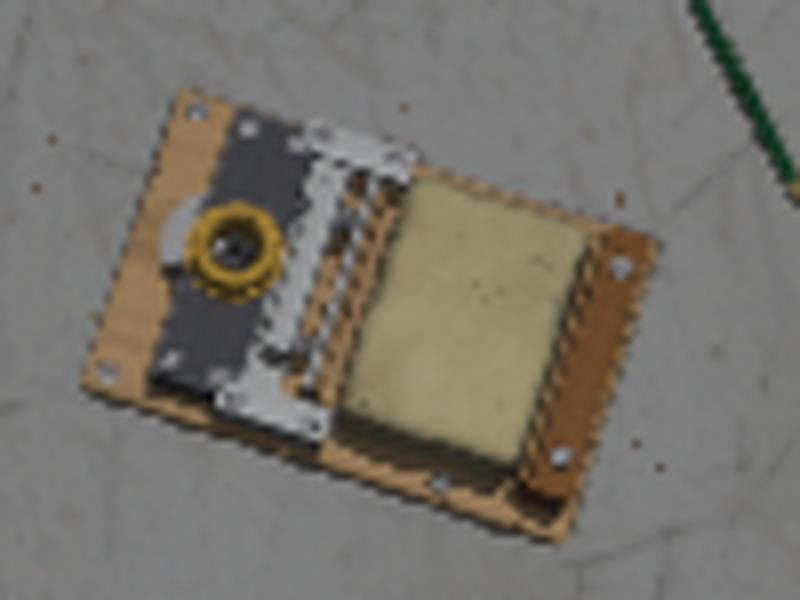

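View pics/sj.png

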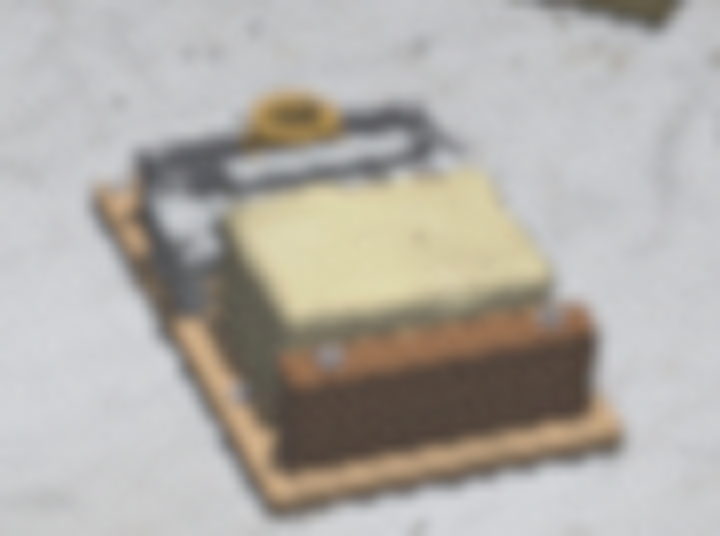

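Run:
```python
from h import *
d=vision.get_image("top")
f=d["frame"].astype(int)
k=lambda x,y,x0,y0:((x+.5)/8-.5+x0,(y+.5)/8-.5+y0)
# red handle blobs
hsv=cv2.cvtColor(d["frame"],cv2.COLOR_RGB2HSV)
m=((hsv[...,0]<8)|(hsv[...,0]>172))&(hsv[...,1]>150)&(hsv[...,2]>60)
n,l,st,c=cv2.connectedComponentsWithStats(m.astype(np.uint8))
for i in range(1,n):
    if st[i,4]>40:
        print(c[i],st[i],onz(d,*c[i],14.5)); print(cv2.minAreaRect(np.argwhere(l==i)[:,::-1].astype(np.float32)))
h=onz(d,*k(150,208,215,145),18);t=onz(d,*k(495,402,215,145),14.5);print("handle",h,"tip",t,np.linalg.norm((h-t)[:2]),np.degrees(np.arctan2(*(t-h)[1::-1])))
print("bush",onz(d,*k(235,248,315,145),56))
cs=[onz(d,*k(x,y,315,145),12) for x,y in((185,90),(82,388),(565,543))]
print("corners",cs,np.linalg.norm(cs[0]-cs[1]),np.linalg.norm(cs[1]-cs[2]))
for x,y in((590,235),(655,240),(575,498),(510,480)): print("fencetop",onz(d,*k(x,y,315,145),52))
for x,y in((420,180),(590,232),(525,465),(345,410)): print("waxtop",onz(d,*k(x,y,315,145),63))
```

```text
[233.35377358 170.47641509] [224 158  20  26 212] [588.94121479 276.14853017  14.5       ]
((233.49998474121094, 170.49998474121094), (8.231931686401367, 27.439773559570312), 30.963756561279297)
[265.80964467 230.57614213] [248 220  37  22 394] [395.12875741 163.65335088  14.5       ]
((265.7422790527344, 230.6701202392578), (36.759456634521484, 11.343738555908203), 21.037511825561523)
[428.44318182 247.64772727] [422 245  15   7  88] [ 347.72011962 -350.19106525   14.5       ]
((429.0, 248.0), (6.0, 14.0), 90.0)
handle [587.85638159 275.52068115  18.        ] tip [510.56204725 133.78087152  14.5       ] 161.44530887002253 -118.60476153999444
bush [567.43091761 -81.42111369  56.        ]
corners [array([642.87325644, -61.80306824,  12.        ]), array([518.6641117 , -21.50068783,  12.        ]), array([ 458.15675359, -215.34746113,   12.        ])] 130.58404766725403 203.0707066648203
fencetop [ 575.3080948 -221.5911791   52.       ]
fencetop [ 573.60826534 -247.21545431   52.        ]
fencetop [ 470.31239609 -214.67755623   52.        ]
fencetop [ 477.09128229 -189.40055845   52.        ]
waxtop [ 594.12338324 -153.67680351   63.        ]
waxtop [ 574.04292954 -220.22061259   63.        ]
waxtop [ 481.32028988 -194.10857547   63.        ]
waxtop [ 502.07017122 -124.37411185   63.        ]
```

```bash
python3 -m inch '{"travel":[[-2,-1.2,0],[-6,-3.5,0],[-10,-5.8,0],[-14,-8.2,0],[-18,-10.5,0],[-22,-12.8,0],[-26,-15.2,0],[-29.5,-17.2,0],[-32.5,-19,0],[-34,-19.9,0]],"twist":[3,9,16,23,30,37,44,51,57,60],"fingers":[8,7,6,5,4,4,4,4,4,4]}'
python3 - <<'E'
from h import *
p,Rm,s=tool(); print(s["qpos"].round(3) if hasattr(s["qpos"],'round') else s["qpos"],s["force"])
E
```

```text
clock: 1.13
eef_pos: [500.9, 260.8, 256.6]
tool_rot: [3.141, 0.0, 1.649]
force: [0.2, -0.4, -0.2]
width: 39.8
[-0.75   0.524  0.336  1.767 -0.214  0.886 -0.243] [ 0.20382239 -0.39190807 -0.24654457]
```

```bash
python3 -m inch '{"travel":[[-1.5,1,1],[-3.5,2,2.5],[-5.5,3,4.5],[-6.6,4,6],[-6.6,4,6],[-6.6,4,6],[-6.6,4,6],[-6.6,4,6],[-6.6,4,6],[-6.6,4,6]],"twist":[6,13,20,27,33,33.1,33.1,33.1,33.1,33.1],"fingers":[4,4,4,4,4,4,4,4,4,4]}'
python3 - <<'E'
from h import *
d=vision.get_image("wrist"); cv2.imwrite("pics/w1.png",d["frame"][:,:,::-1])
print(tool()[2]["qpos"])
E
```

```text
clock: 1.97
eef_pos: [545.0, 201.6, 196.9]
tool_rot: [3.141, -0.001, 1.079]
force: [-0.3, -0.2, -0.3]
width: 40.0
[-0.68857455  0.64286824  0.45615479  1.78617356 -0.37818231  0.79922862
 -0.53647546]
```

View pics/w1.png

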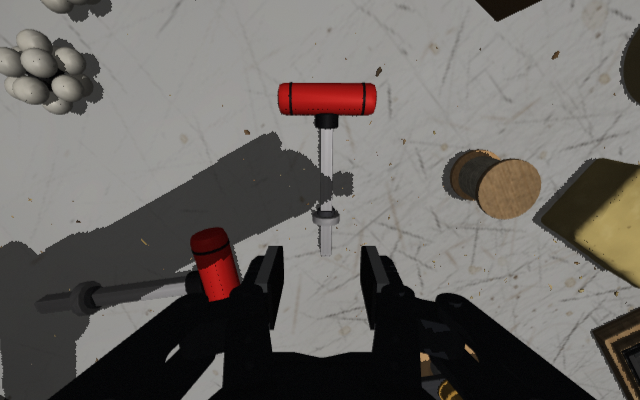

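Run:
```python
from h import *
d=vision.get_image("wrist"); p,Rm,s=tool()
hd=onz(d,327,99,20);tp=onz(d,325,254,18)
print(hd,tp,np.linalg.norm((hd-tp)[:2]),np.degrees(np.arctan2(*(hd-tp)[1::-1])))
print("collar",onz(d,326,222,18)," spool",onz(d,508,188,62))
for q in(hd,tp,tp+(hd-tp)*73/162.5): print((Rm.T@(q-p)).round(1))
```

```text
[588.50112703 272.56639605  20.        ] [511.96287857 132.5326444   18.        ] 159.58557290699218 61.34030705104296
collar [530.39143267 164.94829913  18.        ]  spool [691.09342695 134.10306451  62.        ]
[ 83.2   4.7 176.8]
[-76.4   3.4 178.7]
[ -4.7   4.  177.8]
```

```bash
python3 -m inch '{"travel":[[-0.4,0.4,3],[-0.4,0.4,7],[-0.4,0.4,11],[-0.4,0.4,14.5],[-0.4,0.4,16.2],[-0.4,0.4,16.8],[-0.4,0.4,16.8],[-0.4,0.4,16.8],[-0.4,0.4,16.8],[-0.4,0.4,16.8]],"twist":[0.4,0.4,0.4,0.4,0.4,0.4,0.4,0.4,0.4,0.4],"fingers":[4,4,4,4,3.5,2.5,0.8,0.6,0.6,0.6]}'
python3 - <<'E'
from h import *
d=vision.get_image("wrist"); cv2.imwrite("pics/w2.png",d["frame"][:,:,::-1])
E
```

```text
clock: 2.9
eef_pos: [547.4, 196.0, 29.7]
tool_rot: [3.14, -0.002, 1.07]
force: [-0.4, 0.0, -1.7]
width: 10.5
```

View pics/w2.png

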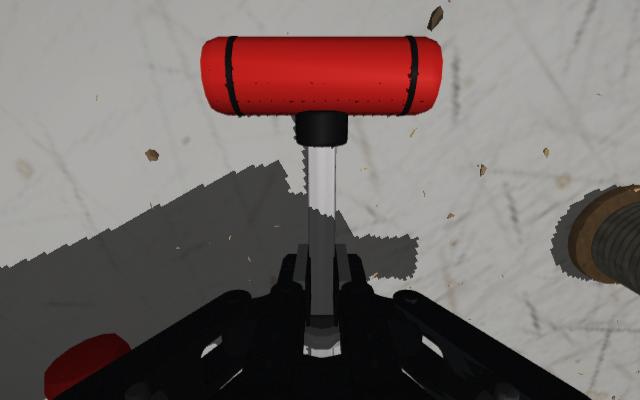

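```bash
python3 -m inch '{"travel":[[0,0,-2],[0,0,-5.5],[-1.5,0.5,-9],[-4.5,1.5,-12],[-8.5,3,-13],[-12.5,4.4,-13],[-16.5,5.8,-13],[-20.5,7.2,-13],[-24,8.4,-13],[-26,9,-13]],"twist":[0,0,0,0,-3,-6,-9,-11.2,-11.2,-11.2],"fingers":[0.6,0.6,0.6,0.6,0.6,0.6,0.6,0.6,0.6,0.6]}'
python3 - <<'E'
from h import *
d=vision.get_image("wrist"); cv2.imwrite("pics/w3.png",d["frame"][:,:,::-1])
d=vision.get_image("scene"); cv2.imwrite("pics/s3.png",d["frame"][:,:,::-1])
E
```

```text
clock: 3.78
eef_pos: [499.6, -81.6, 159.6]
tool_rot: [3.139, 0.002, 1.26]
force: [0.1, -0.0, -1.5]
width: 10.0
```

View pics/w3.png

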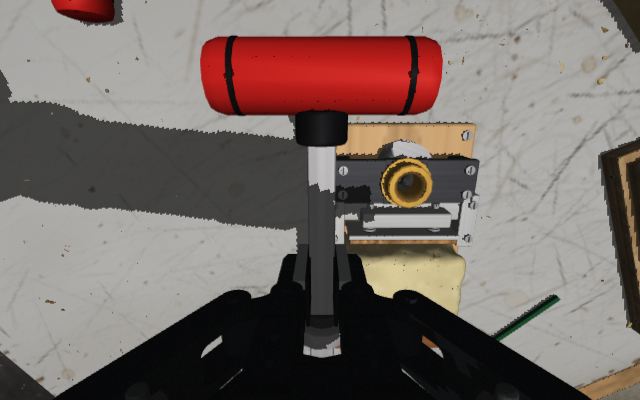

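View pics/s3.png

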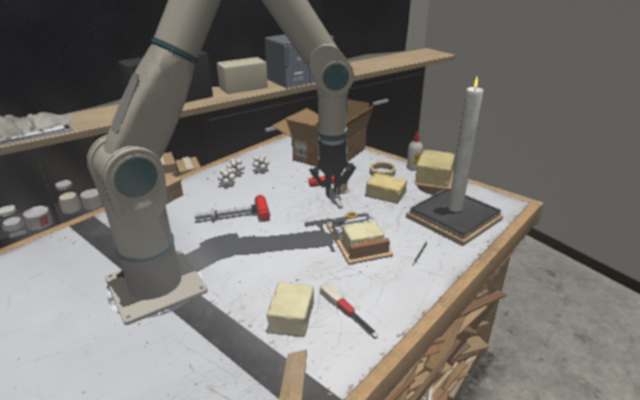

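Run:
```python
from h import *
d=vision.get_image("wrist"); p,Rm,s=tool()
crop(d,"pics/w3c.png",330,110,160,120,5)
print("bush",onz(d,407,182.5,56)); a=onz(d,474,124,12);b=onz(d,334,125,12);print(a,b,np.degrees(np.arctan2(*(b-a)[1::-1]))-90)
print(p,np.degrees(s["tool_rot"][2]))
```

```text
bush [567.61663314 -80.59442138  56.        ]
[642.27209892 -62.77722437  12.        ] [528.78847668 -26.72110615  12.        ] 72.37385999390469
[500.35074995 -78.36607115 159.2703734 ] 72.20027677106603
```

View pics/w3c.png

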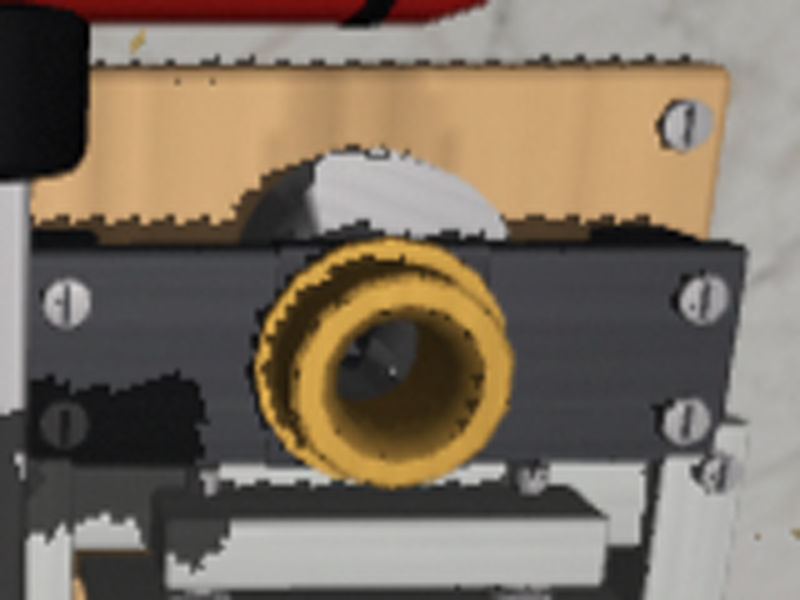

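Run:
```python
from h import *
d=vision.get_image("wrist"); 
print("bush",onz(d,410.5,184,56), onz(d,410.5-22,184,56))
t=vision.get_image("top"); 
hsv=cv2.cvtColor(t["frame"],cv2.COLOR_RGB2HSV)[165:190,330:360]
m=((hsv[...,0]>15)&(hsv[...,0]<32)&(hsv[...,1]>130)); print(m.sum(),np.argwhere(m).mean(0)[::-1]+[330,165])
print(proj(t,[570,-82,56]),proj(t,[567,-81,56]))
```

```text
bush [570.49563458 -78.65772565  56.        ] [554.73215119 -73.58989862  56.        ]
0 [nan nan]
[344.12707857 174.76701086] [343.80270575 175.6947209 ]<stdin>:6: RuntimeWarning: Mean of empty slice.
  ret = um.true_divide(
```

```bash
python3 -m inch '{"travel":[[-2.5,0.4,0],[-6,0.9,0],[-10,1.5,0],[-14,2.1,0],[-18,2.7,1],[-21,3.1,3],[-21.95,3.1,5],[-21.95,3.1,5.5],[-21.95,3.1,5.5],[-21.95,3.1,5.5]],"twist":[0,0,-0.2,-0.2,-0.2,-0.2,-0.2,-0.2,-0.2,-0.2],"fingers":[0.6,0.6,0.6,0.6,0.6,0.6,0.6,0.6,0.6,0.6]}'
python3 - <<'E'
from h import *
d=vision.get_image("wrist"); cv2.imwrite("pics/w4.png",d["frame"][:,:,::-1])
d=vision.get_image("scene"); crop(d,"pics/s4.png",300,170,160,120,5)
E
```

```text
clock: 4.87
eef_pos: [465.5, -291.9, 103.3]
tool_rot: [-3.141, -0.002, 1.272]
force: [-0.3, 0.5, -2.1]
width: 10.4
```

View pics/w4.png

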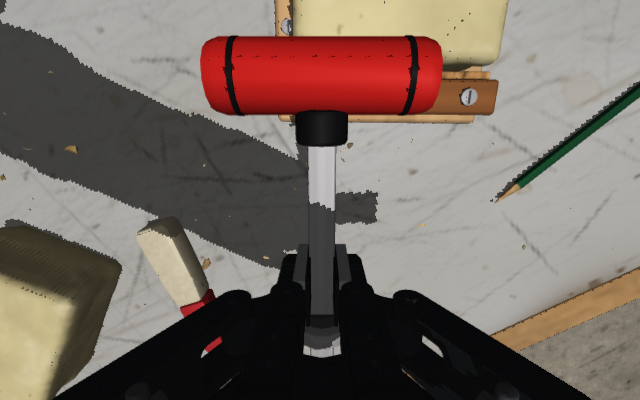

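View pics/s4.png

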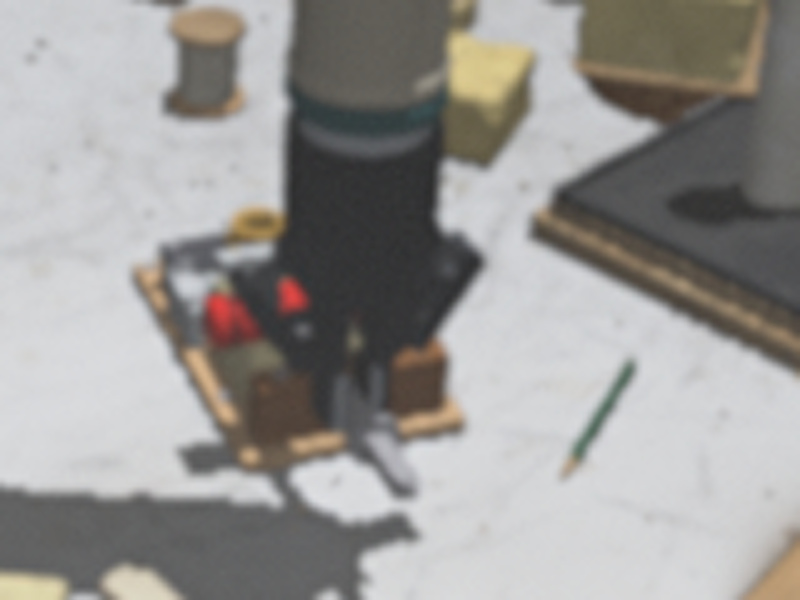

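```bash
cat >> h.py <<'E'
bush=np.array([569.5,-80.]); jy=np.radians(72.4); EX=np.array([np.cos(jy),np.sin(jy)]);EY=np.array([-EX[1],EX[0]]); bed=bush-94*EX
def jig(P): q=np.array(P[:2])-bed; return np.array([q@EX,q@EY]).round(1)
E
python3 - <<'E'
from h import *
d=vision.get_image("wrist"); p,Rm,s=tool(); print(p,s["tool_rot"],jig(p))
print("bar",jig(onz(d,321.5,76,92)), "ends",jig(onz(d,201,76,88)),jig(onz(d,441,76,88)))
print("fence outer R",jig(onz(d,495,114,52)),"screw",jig(onz(d,469,97,52)),"base",jig(onz(d,474,122,12)),jig(onz(d,276,122,12)))
t=vision.get_image("top")
for u in((401,248),(460,248)): q=onz(t,*u,10); print("chisel",q,jig(q))
E
```

```text
[ 465.89153165 -292.76840774  104.30470482] [ 3.13982557e+00 -5.63092225e-04  1.27214305e+00] [-140.1   34.4]
bar [-50.9  35.4] ends [-51.   84.9] [-50.1 -13.7]
fence outer R [-65.7 -58.5] screw [-57.1 -43.1] base [-71.9 -67.4] [-73.   65.7]
chisel [ 345.82727083 -264.47795927   10.        ] [-149.5  157.4]
chisel [ 348.14708171 -450.71919519   10.        ] [-326.3   98.9]
```

```bash
python3 -m inch '{"travel":[[-0.4,0,0.5],[-0.8,0,1],[-0.8,0,1.7],[-0.8,0,2.2],[-0.78,0,2.6],[-0.76,0,3],[-0.74,0,3.4],[-0.7,0,3.8],[-0.7,0,3.8],[-0.7,0,3.8]],"twist":[0.3,0.5,0.5,0.5,0.5,0.5,0.5,0.5,0.5,0.5],"fingers":[0.6,0.6,0.6,0.6,0.6,0.6,0.6,0.6,0.6,0.6]}'
python3 - <<'E'
from h import *
d=vision.get_image("wrist"); cv2.imwrite("pics/w5.png",d["frame"][:,:,::-1])
print(tool()[2]["force"],tool()[2]["torque"])
E
```

```text
clock: 5.9
eef_pos: [462.2, -302.0, 65.5]
tool_rot: [3.141, 0.001, 1.259]
force: [-0.7, -2.4, 3.5]
width: 10.5
[-0.48361965 -2.43277599  3.77410124] [-0.0878574   0.09203408 -0.02608671]
```

View pics/w5.png

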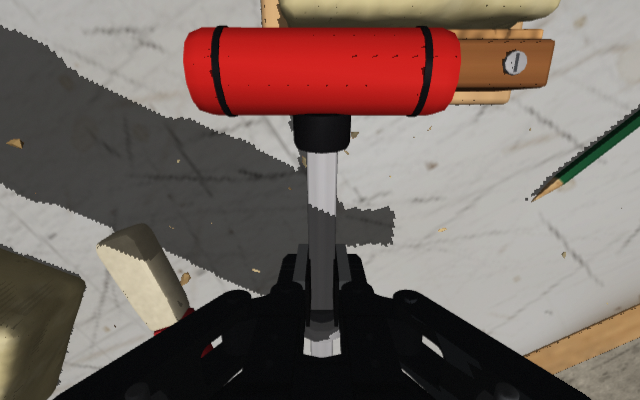

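Run:
```python
from h import *
d=vision.get_image("wrist"); p,Rm,s=tool(); print(p)
for z in (66,72): print("bar",jig(onz(d,321.5,70,z)))
print("fence outer R",jig(onz(d,548,89,52)),"inner",jig(onz(d,553,40,52)),"screw",jig(onz(d,515,63,52)),"base",jig(onz(d,505,104,12)))
```

```text
[ 462.44149005 -301.48465103   65.57720845]
bar [-59.9  35. ]
bar [-60.5  35. ]
fence outer R [-66.1 -57.4] inner [-48.1 -55.3] screw [-56.3 -42.1] base [-71.8 -63.9]
```

```bash
python3 -m inch '{"travel":[[0.1,0,0.4],[0.25,0,0.8],[0.4,0,1.2],[0.6,0,1.6],[0.7,0,1.8],[0.7,0,1.8],[0.7,0,1.8],[0.7,0,1.8],[0.7,0,1.8],[0.7,0,1.8]],"twist":[0,0,0,0,0,0,0,0,0,0],"fingers":[0.6,0.6,0.6,0.6,0.6,0.6,0.6,0.6,0.6,0.6]}'
python3 - <<'E'
from h import *
d=vision.get_image("wrist"); cv2.imwrite("pics/w6.png",d["frame"][:,:,::-1])
d=vision.get_image("scene"); crop(d,"pics/s6.png",300,170,160,120,5)
E
```

```text
clock: 6.83
eef_pos: [464.6, -294.1, 47.3]
tool_rot: [3.142, -0.0, 1.26]
force: [0.8, -1.3, 2.9]
width: 10.5
```

View pics/w6.png

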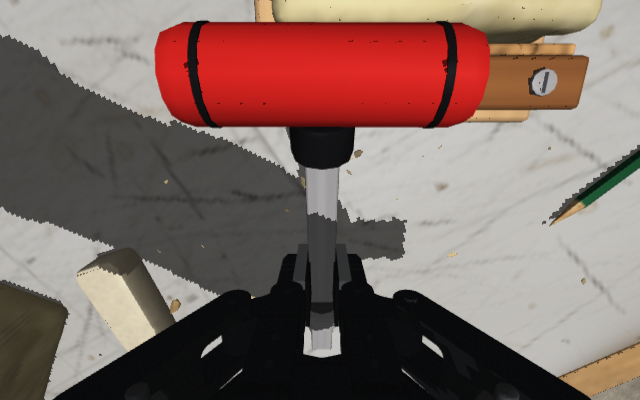

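View pics/s6.png

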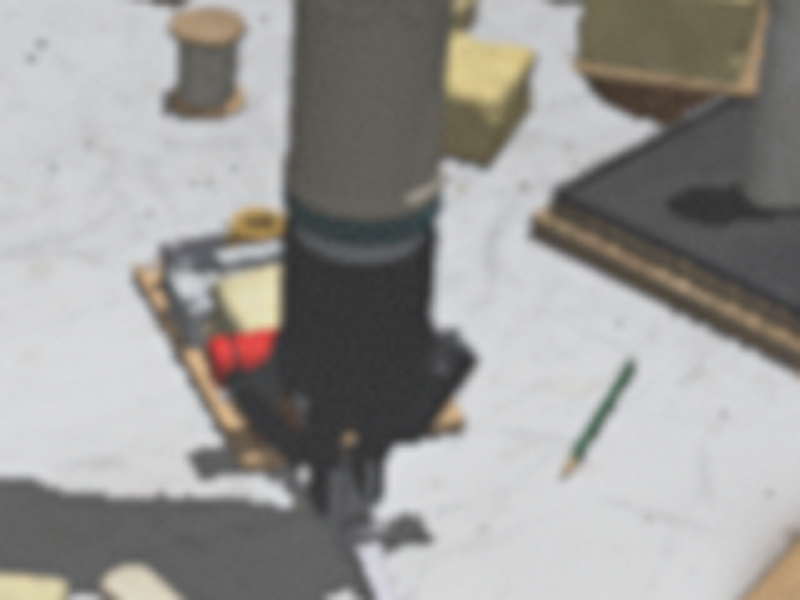

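```bash
python3 -m inch '{"travel":[[0,0,0],[0,0,0],[0,0,0],[0,0,-0.5],[0,0,-2],[0,0,-5],[0,0,-9],[0,0,-12],[0,0,-13],[0,0,-13]],"twist":[0,0,0,0,0,0,0,0,0,0],"fingers":[1.2,1.8,3,4,4,4.5,4.5,4.5,4.5,4.5]}'
python3 - <<'E'
from h import *
d=vision.get_image("wrist"); cv2.imwrite("pics/w7.png",d["frame"][:,:,::-1])
d=vision.get_image("scene"); crop(d,"pics/s7.png",300,170,160,120,5)
d=vision.get_image("top"); crop(d,"pics/t7.png",315,145,100,75,8)
print(tool()[0])
E
```

```text
clock: 7.77
eef_pos: [465.8, -295.3, 180.3]
tool_rot: [3.136, 0.001, 1.26]
force: [-0.3, 0.1, -0.4]
width: 45.0
[ 463.5641554  -293.62587425  176.05630351]
```

View pics/w7.png

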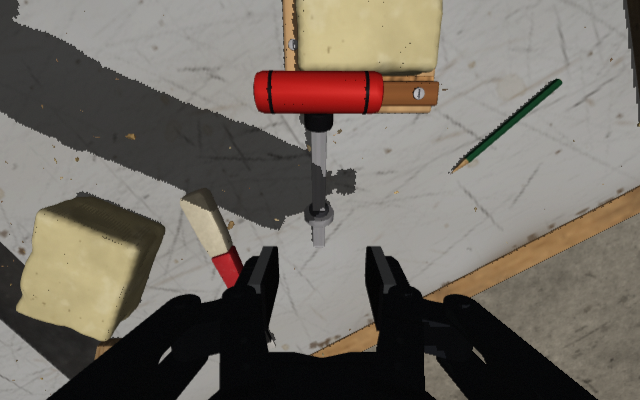

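View pics/s7.png

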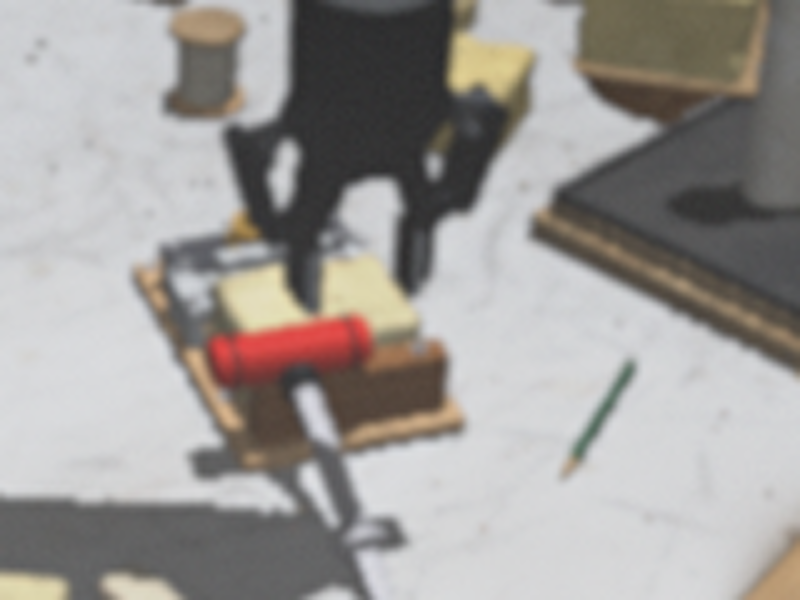

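View pics/t7.png

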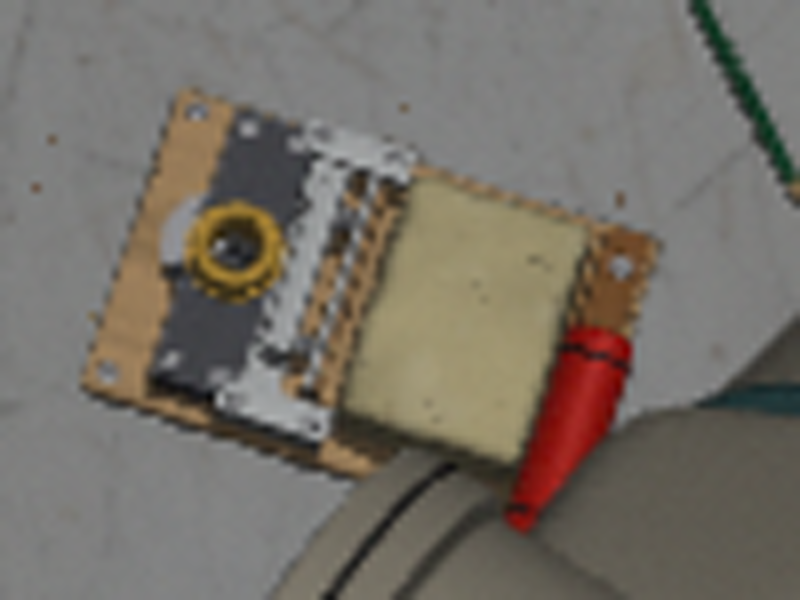

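Run:
```python
from h import *
d=vision.get_image("wrist"); p,Rm,s=tool(); print(p,s["qpos"])
for u in((254,91.5),(383,91),(318.5,91.5)): q=onz(d,*u,67); print(q,jig(q))
print("fence outer R",jig(onz(d,437,106,52)),"inner?",jig(onz(d,437,82,52)),"screw",jig(onz(d,419,93,52)),"base",jig(onz(d,433,112,12)))
print("tip",onz(d,319,245,6))
```

```text
[ 463.38310297 -293.59529273  175.69129116] [ 0.32014358  0.61059412  0.29556002  1.8862732  -0.26672816  0.68638738
  0.46305738]
[ 444.33186588 -196.10686265   67.        ] [-54.5  84.2]
[ 531.00240617 -223.56286032   67.        ] [-54.5  -6.7]
[ 487.64564453 -210.00198733   67.        ] [-54.7  38.7]
fence outer R [-64.7 -51.2] inner? [-47.7 -49.3] screw [-55.4 -36.7] base [-70.  -62.7]
tip [ 441.68474426 -351.12166531    6.        ]
```

```bash
python3 -m inch '{"travel":[[1,-0.3,0],[3,-1,0],[5,-1.8,0],[7,-2.6,0],[8.7,-3.15,0],[8.7,-3.15,0],[8.7,-3.15,0],[8.7,-3.15,0],[8.7,-3.15,0],[8.7,-3.15,0]],"twist":[-7,-14,-21,-28,-35,-42,-49,-56,-63,-70],"fingers":[5,5.5,6,6,6,6,6,6,6,6]}';python3 -m inch '{"travel":[[0,0,0],[0,0,0],[0,0,0],[0,0,0],[0,0,1],[0,0,3],[0,0,4.5],[0,0,5],[0,0,5],[0,0,5]],"twist":[-7,-14,-20,-20.2,-20.2,-20.2,-20.2,-20.2,-20.2,-20.2],"fingers":[6,6,6,6,6,6,6,6,6,6]}'
python3 - <<'E'
from h import *
d=vision.get_image("wrist"); cv2.imwrite("pics/w8.png",d["frame"][:,:,::-1])
p,Rm,s=tool();print(p,s["tool_rot"],s["qpos"],jig(p))
E
```

```text
clock: 8.8
eef_pos: [460.0, -201.4, 175.6]
tool_rot: [-3.141, -0.004, 2.488]
force: [-0.6, -0.3, 0.1]
width: 60.0
clock: 9.63
eef_pos: [460.7, -201.7, 126.8]
tool_rot: [3.142, -0.001, 2.834]
force: [1.0, 0.0, 1.1]
width: 59.8
[ 461.17572136 -201.93093129  127.3499799 ] [-3.14158450e+00  9.56463894e-05  2.83382295e+00] [ 0.44465637  0.62305828 -0.12911458  2.03564171  0.15971575  0.49206686
  1.46160465] [-55.   66.4]
```

View pics/w8.png

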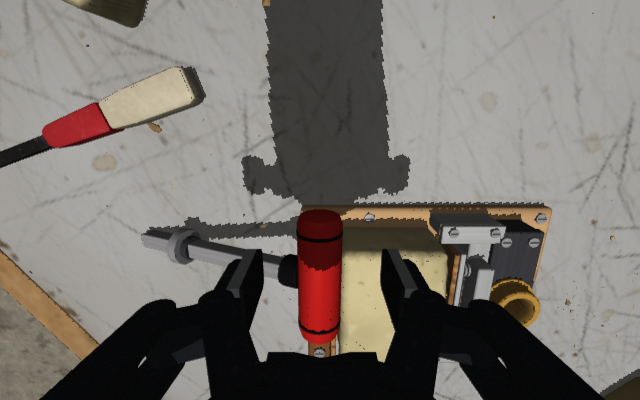

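```bash
python3 -m inch '{"travel":[[0,0,1.5],[0,0,3.5],[0,0,4.8],[0,0,5.4],[0,0,5.4],[0,0,5.4],[0,0,5.4],[0,0,5.4],[0,0,5.4],[0,0,5.4]],"twist":[0,0,0,0,0,0,0,0,0,0],"fingers":[6,6,6,6,5,4,3,2.3,2.3,2.3]}'
python3 - <<'E'
from h import *
d=vision.get_image("wrist"); cv2.imwrite("pics/w9.png",d["frame"][:,:,::-1])
p,Rm,s=tool();print(p,s["tool_rot"],s["force"],s["width"],jig(p))
E
```

```text
clock: 10.52
eef_pos: [461.6, -202.3, 74.3]
tool_rot: [-3.141, 0.002, 2.834]
force: [-1.0, 0.0, 7.2]
width: 27.3
[ 461.56000986 -202.31463698   74.28716094] [-3.14138051e+00  1.85811534e-03  2.83410752e+00] [-1.12702244 -0.09849183  6.61566144] 27.561883462922555 [-55.2  65.9]
```

View pics/w9.png

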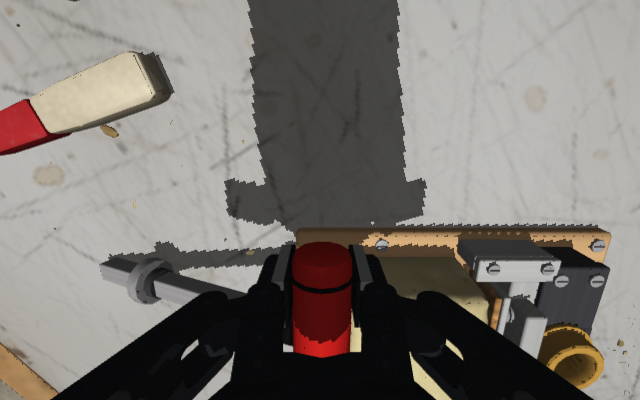

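```bash
python3 -m inch '{"travel":[[0,0,-1],[0,0,-3],[-0.3,-1,-3.5],[-0.6,-3.5,-3.5],[-0.9,-7,-3.5],[-0.9,-10.5,-3.5],[-0.9,-13.5,-3.4],[-0.9,-16,-3.3],[-0.9,-17,-3.3],[-0.9,-17.3,-3.2]],"twist":[0,0,0,0,0,0,0,0,0,0],"fingers":[2.3,2.3,2.3,2.3,2.3,2.3,2.3,2.3,2.3,2.3]}'
python3 - <<'E'
from h import *
d=vision.get_image("wrist"); cv2.imwrite("pics/w10.png",d["frame"][:,:,::-1])
d=vision.get_image("scene"); crop(d,"pics/s10.png",280,170,160,120,5)
p,Rm,s=tool();print(p,s["tool_rot"],s["force"],s["width"],jig(p))
E
```

```text
clock: 11.4
eef_pos: [415.5, -372.9, 105.3]
tool_rot: [-3.14, 0.0, 2.829]
force: [-0.9, -0.3, -0.7]
width: 27.1
[ 417.05362075 -369.27601498  105.07381649] [ 3.14068851e+00 -3.70502629e-04  2.83373373e+00] [ 0.62010328  0.53153387 -1.78541613] 27.17957041556859 [-227.8   57.8]
```

View pics/w10.png

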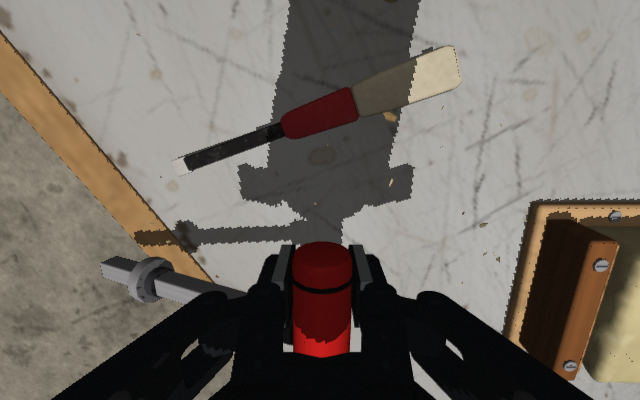

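View pics/s10.png

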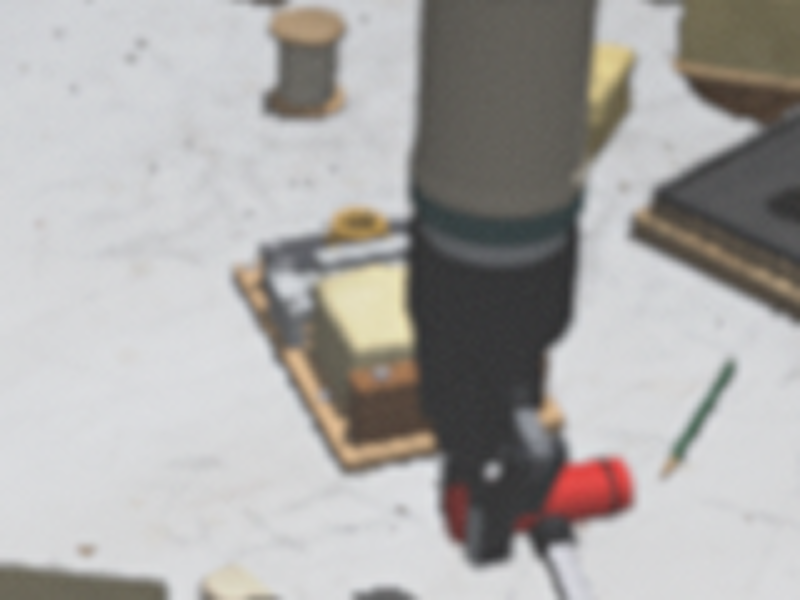

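```bash
python3 -m inch '{"travel":[[-0.5,-0.2,-2],[-1.5,-0.6,-4],[-3,-1,-6],[-4.5,-1.5,-8],[-6,-2,-8],[-7,-2,-8],[-7.5,-2,-8],[-7.5,-2,-8],[-7.5,-2,-8],[-7.5,-2,-8]],"twist":[5,12,19,26,33,40,47,54,61,68],"fingers":[2.3,2.3,2.3,2.3,2.3,2.3,2.3,2.3,2.3,2.3]}';python3 -m inch '{"travel":[[0,0,0],[0,0,0],[0,0,0],[0,0,0],[0,0,0],[0,0,0],[0,0,0],[0,0,0],[0,0,0],[0,0,0]],"twist":[7,14,21,28,35,42,49,56,63,70],"fingers":[2.3,2.3,2.3,2.3,2.3,2.3,2.3,2.3,2.3,2.3]}';python3 -m inch '{"travel":[[0,0,0],[0,0,0],[0,0,0],[0,0,0],[0,0,0],[0,0,0],[0,0,0],[0,0,0],[0,0,0],[0,0,0]],"twist":[7,14,21,28,35,40,42,42,42,42],"fingers":[2.3,2.3,2.3,2.3,2.3,2.3,2.3,2.3,2.3,2.3]}'
python3 - <<'E'
from h import *
d=vision.get_image("wrist"); cv2.imwrite("pics/w11.png",d["frame"][:,:,::-1])
d=vision.get_image("scene"); crop(d,"pics/s11.png",280,150,160,120,5)
p,Rm,s=tool();print(p,s["tool_rot"],s["qpos"],s["width"],jig(p))
E
```

```text
clock: 12.33
eef_pos: [484.4, -408.1, 184.9]
tool_rot: [3.141, -0.002, 1.646]
force: [-1.2, -0.1, -1.7]
width: 27.2
clock: 13.17
eef_pos: [484.4, -408.1, 184.9]
tool_rot: [-3.14, -0.001, 0.424]
force: [-0.2, -0.4, -1.4]
width: 27.4
clock: 14.0
eef_pos: [483.5, -409.9, 185.1]
tool_rot: [-3.14, 0.0, -0.304]
force: [-0.3, -0.1, -1.9]
width: 27.4
[ 483.04154319 -410.701434    185.25585994] [-3.14097543e+00 -1.42972995e-04 -3.05659898e-01] [ 0.2697646   0.78672908  0.69197752  1.6466501  -0.59889686  0.93125952
 -0.69033892] 27.163029272997377 [-247.4  -17.6]
```

View pics/w11.png

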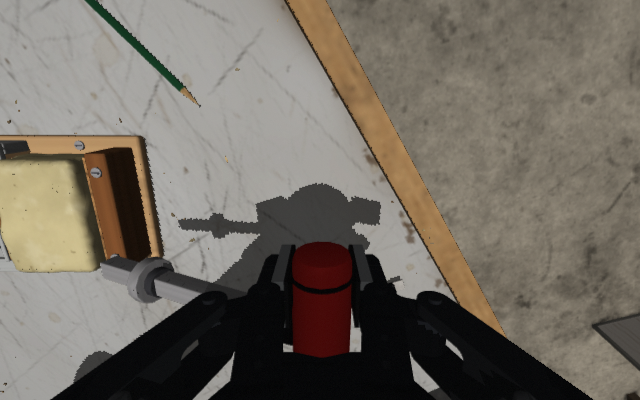

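View pics/s11.png

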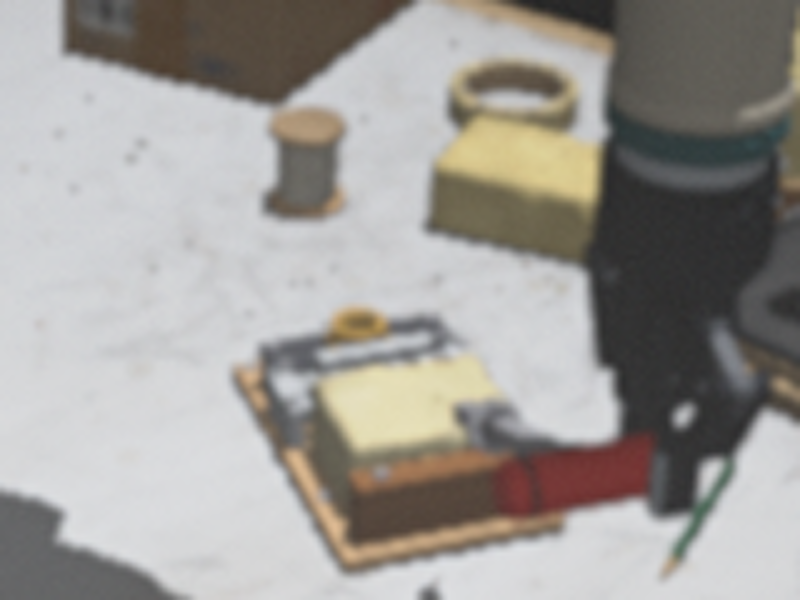

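Run:
```python
from h import *
d=vision.get_image("wrist"); p,Rm,s=tool()
print("tip",[jig(onz(d,105,268,z)) for z in(105,111,117)],"collar",jig(onz(d,150,281,130)))
print("fence",jig(onz(d,128,265,52)),jig(onz(d,104,152,52)),"base",jig(onz(d,148,140,12)))
t=vision.get_image("top"); print("tray",onz(t,353,123,25),onz(t,420,118,25)); cv2.imwrite("pics/t11.png",t["frame"][:,:,::-1])
```

```text
tip [array([-87. ,  20.1]), array([-91.9,  16.6]), array([-96.7,  13.1])] collar [-134.6   15.1]
fence [-66.5  47.6] [-66.8 -57.5] base [-82.3 -62.9]
tray [ 751.12543909 -110.8317484    25.        ] [ 771.06636969 -331.12239189   25.        ]
```

View pics/t11.png

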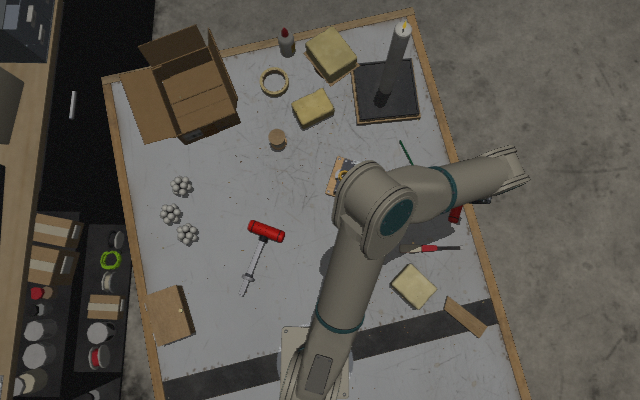

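```bash
python3 -m inch '{"travel":[[0,0,1.5],[0,0,4.5],[0,0,7.5],[0,0,8.7],[0,-0.5,8.7],[0,-1,8.7],[0,-1.5,8.7],[0,-2,8.7],[0,-2,8.7],[0,-2,8.7]],"twist":[0,0,0,0,0,0,0,0,0,0],"fingers":[2.3,2.3,2.3,2.3,2.3,2.3,2.3,2.3,2.3,2.3]}'
python3 - <<'E'
from h import *
d=vision.get_image("wrist"); cv2.imwrite("pics/w12.png",d["frame"][:,:,::-1])
d=vision.get_image("scene"); crop(d,"pics/s12.png",320,190,120,90,6)
p,Rm,s=tool();print(p,s["force"],s["width"],jig(p))
E
```

```text
clock: 15.03
eef_pos: [489.7, -392.0, 99.4]
tool_rot: [3.141, -0.002, -0.306]
force: [0.5, -0.1, -1.2]
width: 27.5
[ 488.97074031 -392.626551     99.01463414] [-0.22951365 -0.2964633  -1.80513988] 27.128533566943716 [-228.3  -17.8]
```

View pics/w12.png

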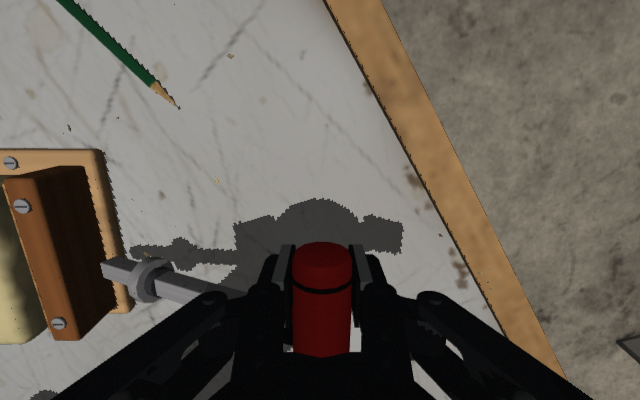

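View pics/s12.png

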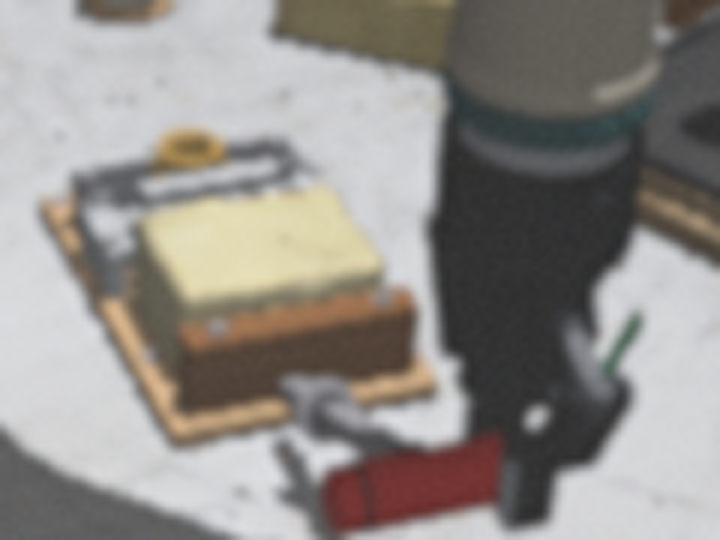

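```bash
python3 -m inch '{"travel":[[0,-0.5,0],[0,-1,0],[0,-1.3,0],[0,-1.55,-0.4],[0,-1.75,-0.8],[0,-1.95,-1.2],[0,-2.15,-1.6],[0,-2.4,-2],[0,-2.4,-2],[0,-2.4,-2]],"twist":[0,0,0,0,0,0,0,0,0,0],"fingers":[2.3,2.3,2.3,2.3,2.3,2.3,2.3,2.3,2.3,2.3]}'
python3 - <<'E'
from h import *
d=vision.get_image("wrist"); cv2.imwrite("pics/w13.png",d["frame"][:,:,::-1])
d=vision.get_image("scene"); crop(d,"pics/s13.png",320,190,120,90,6)
p,Rm,s=tool();print(p,s["force"],s["torque"],s["width"],jig(p))
E
```

```text
clock: 15.97
eef_pos: [495.5, -373.6, 119.5]
tool_rot: [3.134, -0.003, -0.308]
force: [-1.2, -6.2, -1.4]
width: 27.4
[ 495.52218592 -373.65556593  119.39044237] [-0.82554167 -7.61015464 -0.94811314] [-1.99805983  0.31900514  0.0965597 ] 27.181609170372404 [-208.3  -18.3]
```

View pics/w13.png

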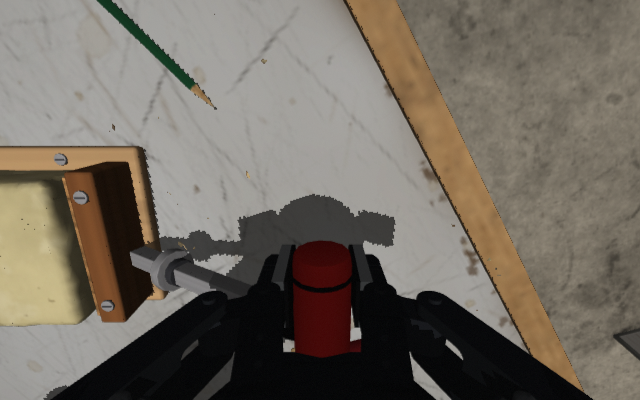

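View pics/s13.png

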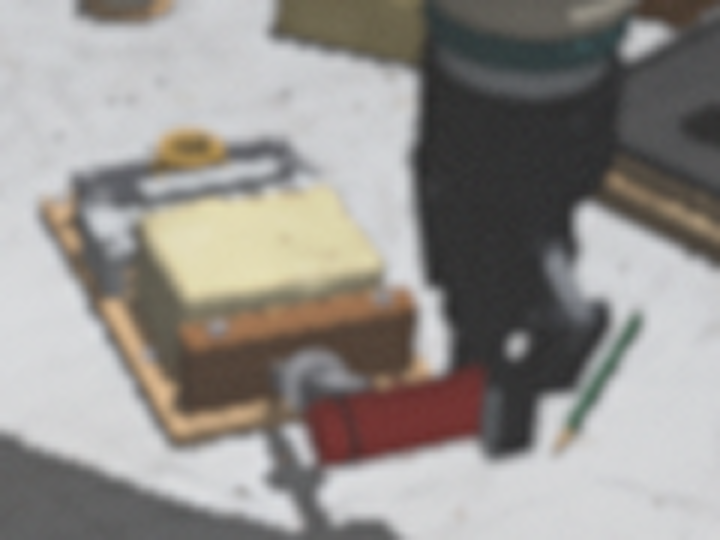

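```bash
python3 -m inch '{"travel":[[0,-0.4,-0.6],[0,-0.8,-1.2],[0,-1.2,-1.8],[0,-1.6,-2.3],[0,-2.1,-2.8],[0,-2.6,-3.3],[0,-3.1,-3.8],[0,-3.6,-4.3],[0,-3.6,-4.3],[0,-3.6,-4.3]],"twist":[0,0,0,0,0,0,0,0,0,0],"fingers":[2.3,2.3,2.3,2.3,2.3,2.3,2.3,2.3,2.3,2.3]}'
python3 - <<'E'
from h import *
d=vision.get_image("wrist"); cv2.imwrite("pics/w14.png",d["frame"][:,:,::-1])
d=vision.get_image("scene"); crop(d,"pics/s14.png",320,180,120,90,6)
p,Rm,s=tool();print(p,s["force"],s["torque"],s["width"],jig(p),s["tool_rot"])
E
```

```text
clock: 16.9
eef_pos: [506.7, -337.9, 162.4]
tool_rot: [3.136, -0.003, -0.307]
force: [-1.2, -6.6, 1.4]
width: 26.8
[ 506.58205218 -337.91401639  162.19994693] [-0.80154705 -5.1888074   1.69304416] [-1.55972954  0.40627849  0.20167403] 26.714433095597144 [-170.9  -18. ] [ 3.13669883e+00 -2.46677588e-03 -3.07854292e-01]
```

View pics/w14.png

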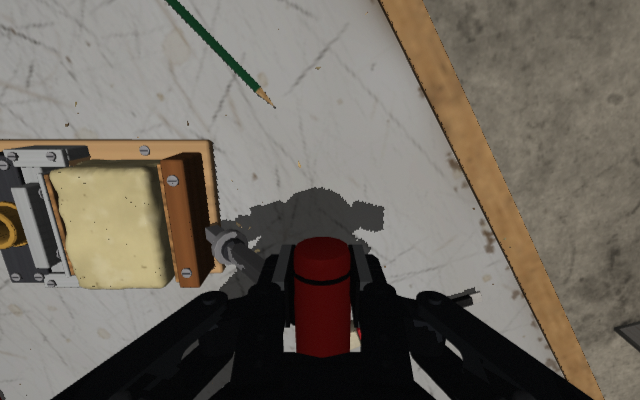

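View pics/s14.png

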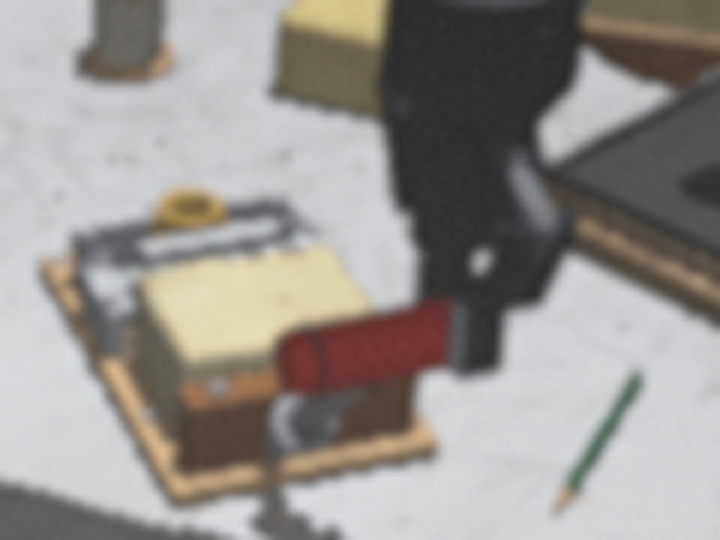

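```bash
python3 -m inch '{"travel":[[0,-0.6,-0.45],[0,-1.2,-0.9],[0,-1.8,-1.3],[0,-2.4,-1.65],[0,-3,-2],[0,-3.6,-2.3],[0,-4.2,-2.55],[0,-4.9,-2.8],[0,-5.4,-3],[0,-5.4,-3]],"twist":[0,0,0,0,0,0,0,0,0,0],"fingers":[2.3,2.3,2.3,2.3,2.3,2.3,2.3,2.3,2.3,2.3]}'
python3 - <<'E'
from h import *
d=vision.get_image("wrist"); cv2.imwrite("pics/w15.png",d["frame"][:,:,::-1])
p,Rm,s=tool();print(p,s["force"],s["torque"],s["width"],jig(p),s["tool_rot"])
E
```

```text
clock: 17.83
eef_pos: [523.1, -284.3, 191.6]
tool_rot: [3.139, -0.001, -0.306]
force: [-2.2, -5.1, -0.1]
width: 26.6
[ 522.93949858 -284.56405651  191.49406596] [-2.01471694 -5.18740627  0.43216664] [-1.67747404  0.5919863   0.19095296] 26.47247687431915 [-115.1  -17.5] [ 3.13935807e+00 -4.32109718e-04 -3.06604645e-01]
```

View pics/w15.png

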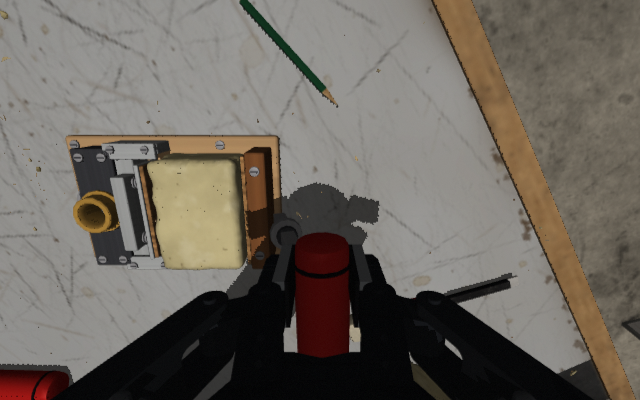

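```bash
python3 -m inch '{"travel":[[0,-0.6,-0.2],[0,-1.2,-0.35],[0,-1.8,-0.5],[0,-2.4,-0.6],[0,-3,-0.7],[0,-3.6,-0.75],[0,-4.2,-0.8],[0,-4.7,-0.8],[0,-4.7,-0.8],[0,-4.7,-0.8]],"twist":[0,0,0,0,0,0,0,0,0,0],"fingers":[2.3,2.3,2.3,2.3,2.3,2.3,2.3,2.3,2.3,2.3]}'
python3 - <<'E'
from h import *
d=vision.get_image("wrist"); cv2.imwrite("pics/w16.png",d["frame"][:,:,::-1])
d=vision.get_image("scene"); crop(d,"pics/s16.png",300,130,160,120,5)
p,Rm,s=tool();print(p,s["force"],s["torque"],s["width"],jig(p),s["tool_rot"])
E
```

```text
clock: 18.72
eef_pos: [538.2, -238.2, 199.8]
tool_rot: [-3.141, -0.001, -0.307]
force: [0.2, -2.5, 4.9]
width: 26.1
[ 538.00712897 -238.46869663  199.74999351] [-0.17259915 -2.28382689  5.17047449] [-0.84314853  0.17144077  0.08596882] 25.895369015012502 [-66.6 -17.9] [-3.14043374e+00 -1.09439890e-03 -3.07206736e-01]
```

View pics/w16.png

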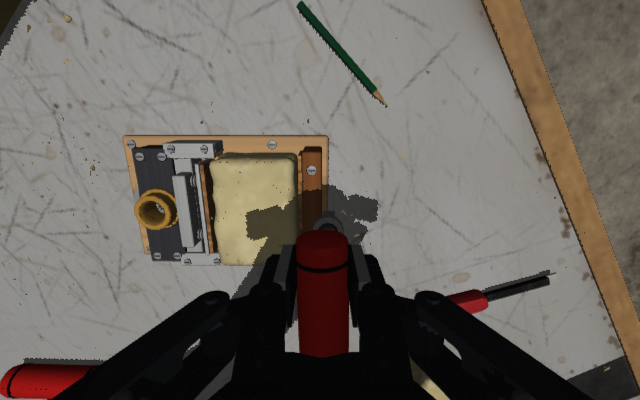

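View pics/s16.png

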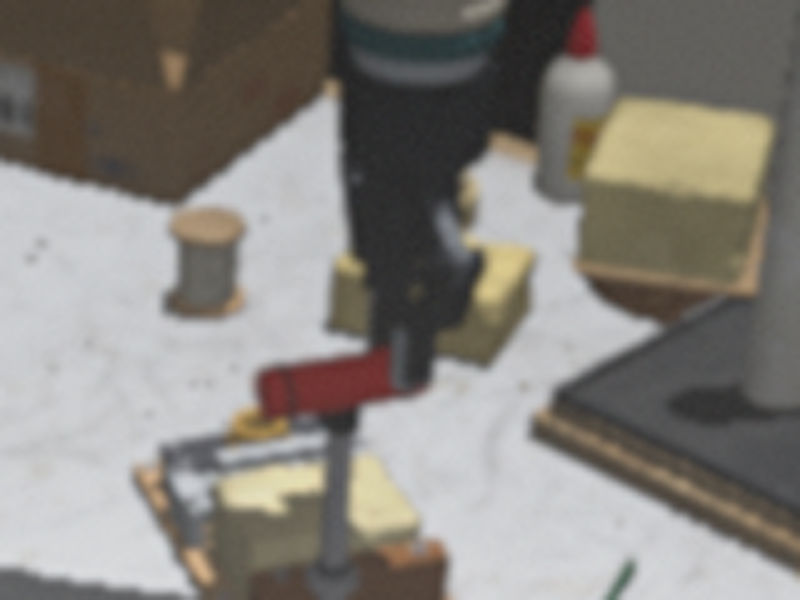

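```bash
python3 -m inch '{"travel":[[0,0.4,-1],[0,0.4,-3.5],[0,0.2,-6],[0,-1,-6.5],[0.3,-4,-6.5],[0.6,-7,-6.5],[0.9,-9,-6.5],[1,-10,-6.5],[1,-10,-6.5],[1,-10,-6.5]],"twist":[0,0,0,0,0,0,0,0,0,0],"fingers":[2.3,2.3,2.3,2.3,2.3,2.3,2.3,2.3,2.3,2.3]}'
python3 - <<'E'
from h import *
d=vision.get_image("wrist"); cv2.imwrite("pics/w17.png",d["frame"][:,:,::-1])
d=vision.get_image("scene"); cv2.imwrite("pics/s17.png",d["frame"][:,:,::-1]);crop(d,"pics/s17c.png",300,100,160,120,5)
d=vision.get_image("top"); crop(d,"pics/t17.png",300,145,100,75,8)
p,Rm,s=tool();print(p,s["force"],s["torque"],s["width"],jig(p),s["tool_rot"],s["qpos"])
E
```

```text
clock: 19.65
eef_pos: [576.5, -146.2, 263.7]
tool_rot: [3.141, 0.002, -0.307]
force: [0.3, -0.7, -1.8]
width: 25.3
[ 576.15530883 -148.44026381  264.41219605] [ 0.7023232   0.72770074 -1.83794338] [-0.07480641 -0.06881172 -0.0261507 ] 25.774628931095897 [ 30.8 -27. ] [ 3.14076638e+00  2.58409581e-04 -3.10274634e-01] [-0.27428808  0.66469456  0.81332888  1.68162631 -0.54631628  1.03753851
 -1.16133735]
```

View pics/w17.png

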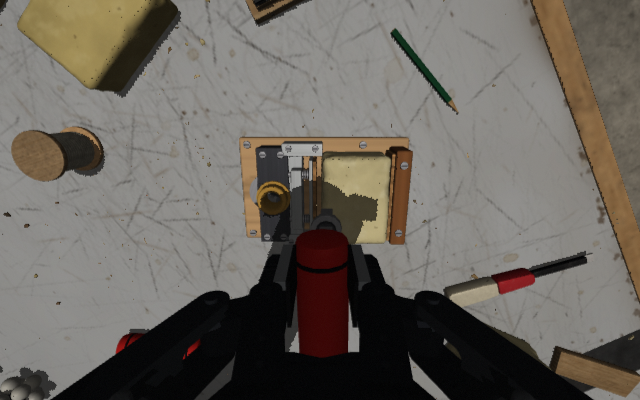

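View pics/s17c.png

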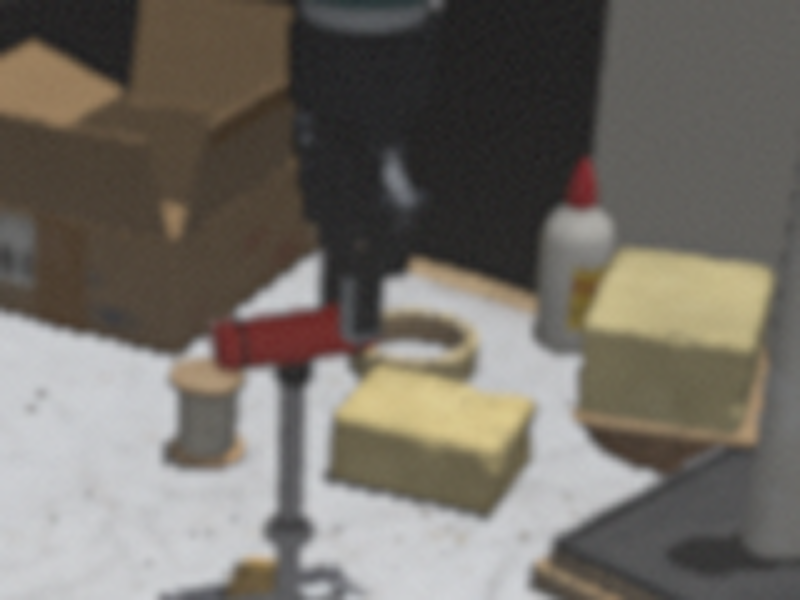

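View pics/t17.png

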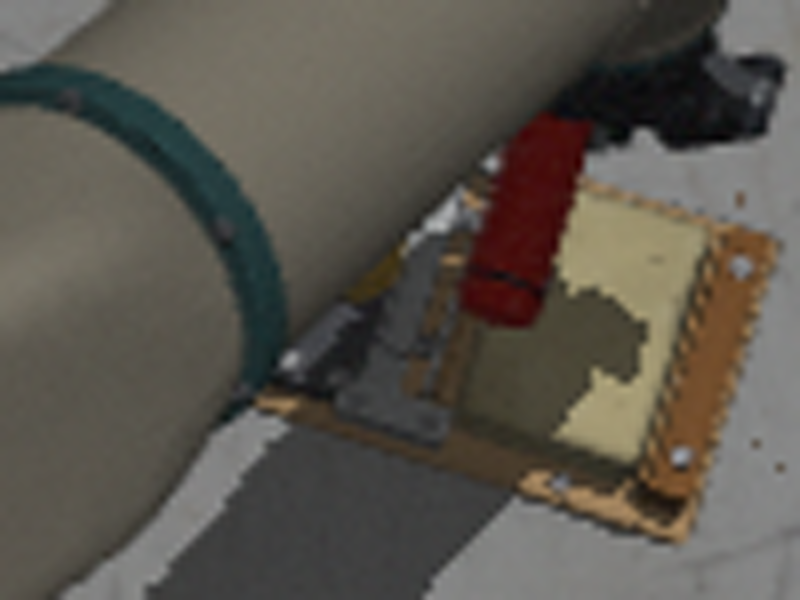

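Run:
```python
from h import *
d=vision.get_image("wrist"); crop(d,"pics/w17c.png",235,130,100,75,8); w=d
d=vision.get_image("scene"); crop(d,"pics/s17d.png",335,165,50,65,9)
p,Rm,s=tool(); print(p,jig(p))
sh=p-Rm[:,0]*27.7; 
for z in(240,210,150,100,94): print(z,"scene",proj(d,[sh[0],sh[1],z]).round(1),"wrist",proj(w,[sh[0],sh[1],z]).round(1))
```

```text
[ 576.44647875 -148.13782074  264.46023833] [ 31.2 -27.2]
240 scene [359.4 165.3] wrist [321.6 304. ]
210 scene [359.  175.3] wrist [321.6 275. ]
150 scene [358.3 194.7] wrist [321.5 236.6]
100 scene [357.7 210.1] wrist [321.5 215.7]
94 scene [357.6 211.9] wrist [321.5 213.6]
```

View pics/w17c.png

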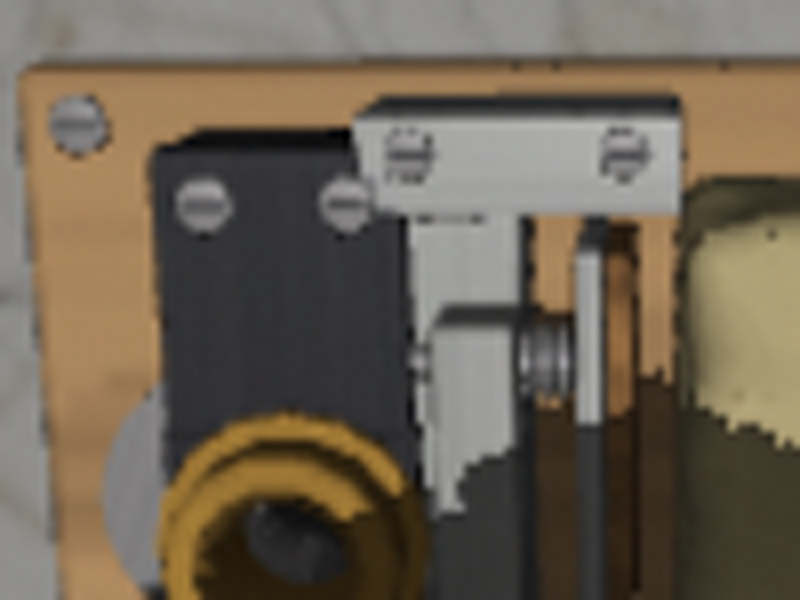

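View pics/s17d.png

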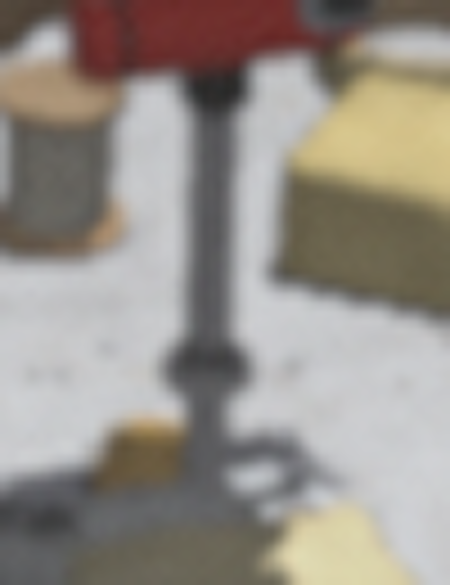

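Run:
```python
from h import *
d=vision.get_image("wrist"); crop(d,"pics/w17d.png",235,160,100,75,8)
for P in([569.5,-80,56],[569.5,-80,32]): print(proj(d,P), (proj(d,P)-[235,160])*8)
p,Rm,s=tool();print(p,jig(p))
```

```text
[266.4015051  202.05509653] [251.21204077 336.44077226]
[269.8508662  195.97190603] [278.80692961 287.77524822]
[ 576.6257257  -147.83108989  264.43753497] [ 31.5 -27.3]
```

View pics/w17d.png

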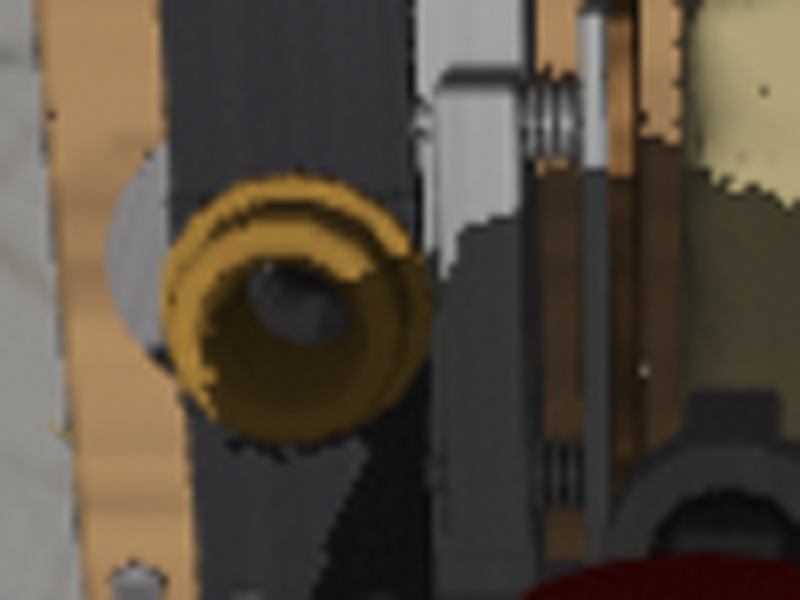

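```bash
python3 -m inch '{"travel":[[0,-1,0],[0,-3,0],[0,-5,0],[0,-6,0.5],[0,-6,1.5],[0,-6,2.5],[0,-6,2.8],[0,-6,2.8],[0,-6,2.8],[0,-6,2.8]],"twist":[0,0,0,0,0,0,0,0,0,0],"fingers":[2.3,2.3,2.3,2.3,2.3,2.3,2.3,2.3,2.3,2.3]}'
python3 - <<'E'
from h import *
d=vision.get_image("wrist"); crop(d,"pics/w18.png",270,150,100,75,8)
d=vision.get_image("scene"); crop(d,"pics/s18.png",325,165,60,75,8)
p,Rm,s=tool();print(p,s["force"],jig(p))
E
```

```text
clock: 20.78
eef_pos: [595.5, -90.4, 236.3]
tool_rot: [3.141, -0.001, -0.309]
force: [2.3, 1.2, 2.5]
width: 25.6
[595.38475725 -90.13919003 236.35254143] [1.57761896 0.77183487 3.14364839] [ 92.2 -27.7]
```

View pics/w18.png

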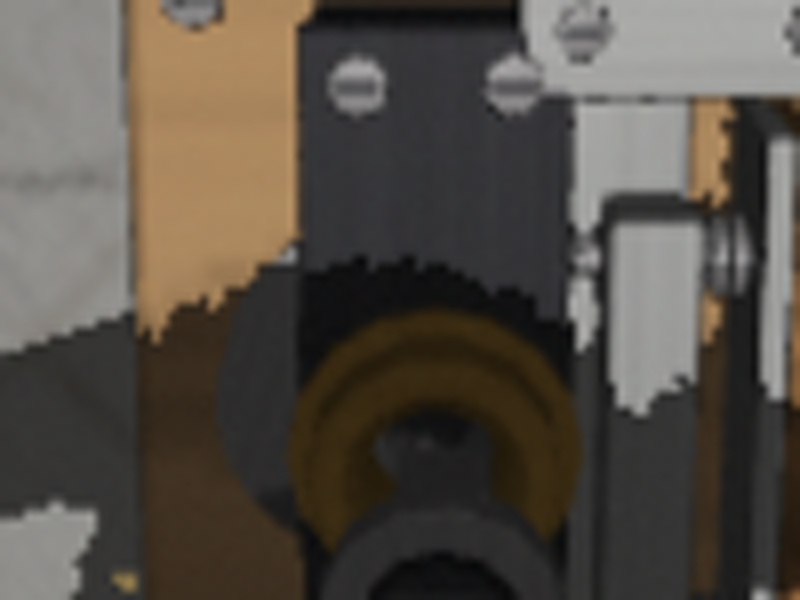

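View pics/s18.png

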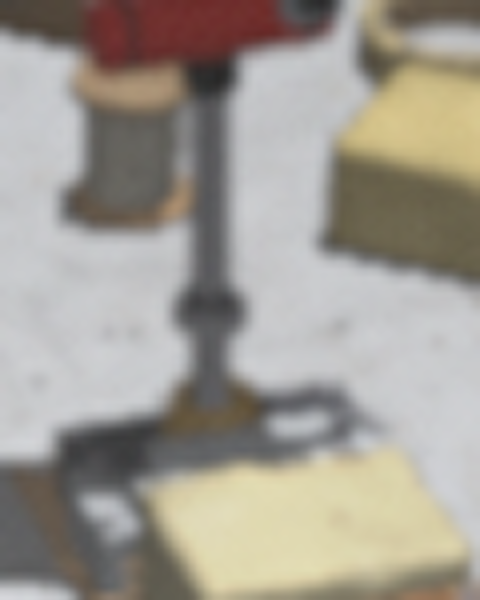

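```bash
python3 -m inch '{"travel":[[0,0,0.2],[0,0,0.4],[0,0,0.6],[0,0,0.8],[0,0,1],[0,0,1.2],[0,0,1.2],[0,0,1.2],[0,0,1.2],[0,0,1.2]],"twist":[0,0,0,0,0,0,0,0,0,0],"fingers":[2.3,2.3,2.3,2.3,2.3,2.3,2.3,2.3,2.3,2.3]}'
python3 - <<'E'
from h import *
d=vision.get_image("wrist"); crop(d,"pics/w19.png",270,150,100,75,8)
d=vision.get_image("scene"); crop(d,"pics/s19.png",325,165,60,75,8)
p,Rm,s=tool();print(p,s["force"],s["torque"],jig(p))
E
```

```text
clock: 21.72
eef_pos: [595.1, -89.3, 224.1]
tool_rot: [3.141, 0.001, -0.307]
force: [1.1, -0.2, -1.7]
width: 25.6
[595.14374903 -89.31975329 224.22932693] [ 1.93748019  0.45109443 -2.16681328] [ 0.19392908 -0.50993853 -0.00568674] [ 92.9 -27.3]
```

View pics/w19.png

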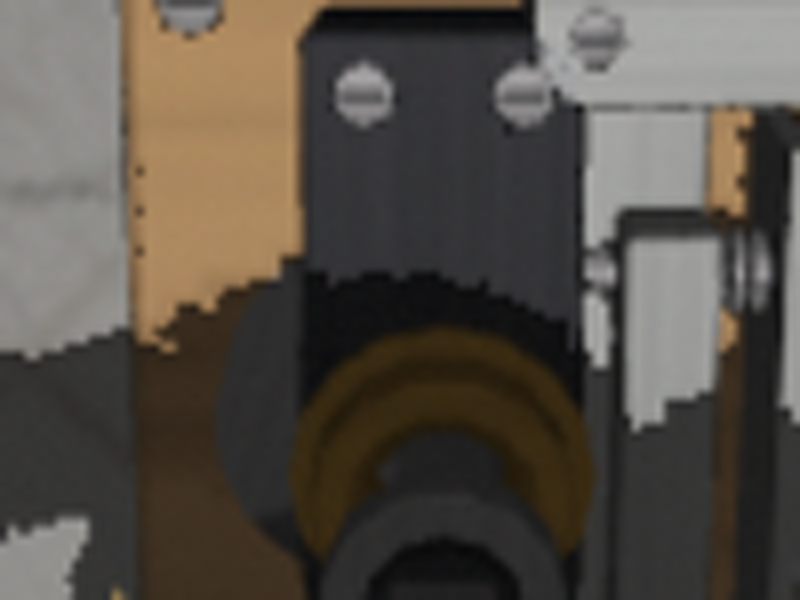

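View pics/s19.png

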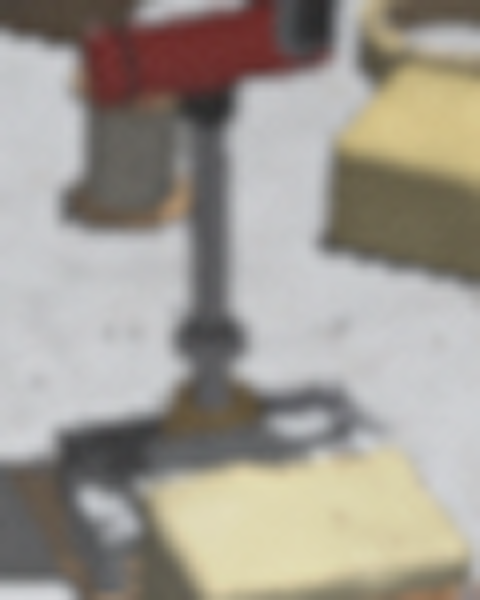

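```bash
python3 -m inch '{"travel":[[0.1,0,0.2],[0.15,0,0.4],[0.15,0,0.6],[0.15,0,0.8],[0.15,0,1],[0.15,0,1.2],[0.15,0,1.2],[0.15,0,1.2],[0.15,0,1.2],[0.15,0,1.2]],"twist":[0,0,0,0,0,0,0,0,0,0],"fingers":[2.3,2.3,2.3,2.3,2.3,2.3,2.3,2.3,2.3,2.3]}'
python3 - <<'E'
from h import *
d=vision.get_image("scene"); crop(d,"pics/s20.png",325,165,60,75,8)
p,Rm,s=tool();print(p,s["force"],s["torque"],jig(p))
E
```

```text
clock: 22.65
eef_pos: [599.4, -90.8, 215.0]
tool_rot: [-3.141, -0.007, -0.307]
force: [3.0, 0.7, 11.5]
width: 25.5
[599.44405902 -90.86552119 214.9517616 ] [ 3.21765573 -0.0822075  10.69415888] [ 0.29568196 -0.69915965 -0.01819396] [ 92.7 -31.8]
```

View pics/s20.png

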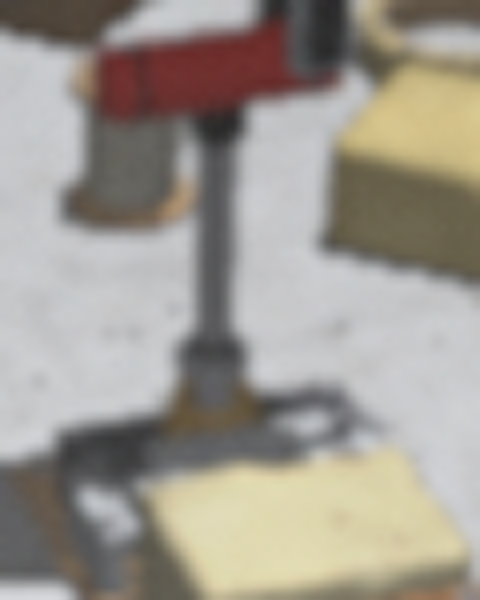

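```bash
python3 -m inch '{"travel":[[-0.1,0.17,0.2],[-0.12,0.34,0.3],[-0.15,0.5,0.3],[-0.18,0.67,0.3],[-0.23,0.83,0.3],[-0.28,0.99,0.3],[-0.35,1.15,0.3],[-0.42,1.3,0.3],[-0.51,1.45,0.3],[-0.6,1.59,0.3]],"twist":[3.5,7,10.5,14,17.5,21,24.5,28,31.5,35],"fingers":[2.3,2.3,2.3,2.3,2.3,2.3,2.3,2.3,2.3,2.3]}'
python3 - <<'E'
from h import *
d=vision.get_image("scene"); crop(d,"pics/s21.png",325,165,60,75,8)
p,Rm,s=tool();print(p,s["force"],s["torque"],jig(p),s["tool_rot"],s["qpos"])
print("shank est",jig(p-Rm[:,0]*27.7))
E
```

```text
clock: 23.53
eef_pos: [587.3, -103.4, 209.7]
tool_rot: [-3.14, -0.002, -0.921]
force: [3.3, 0.3, 1.0]
width: 25.8
[ 587.13697231 -103.6731261   209.62546712] [3.66398074 0.44009609 0.21154766] [ 0.08016746 -1.25554719  0.02726269] [ 76.8 -24. ] [-3.14032806e+00 -2.38701967e-03 -9.23660011e-01] [-0.40054564  0.78919508  0.93242476  1.7404531  -0.74227823  1.00281032
 -1.67907651]
shank est [92.8 -1.4]
```

View pics/s21.png

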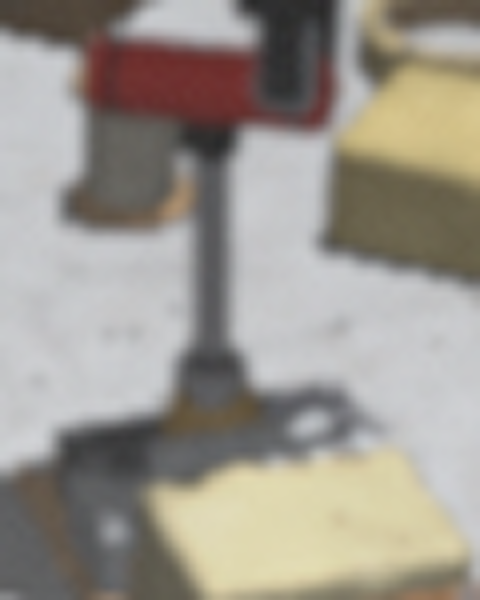

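```bash
python3 -m inch '{"travel":[[0,0,0.2],[0,0,0.4],[0,0,0.6],[0,0,0.8],[0,0,0.9],[0,0,0.9],[0,0,0.9],[0,0,0.9],[0,0,0.9],[0,0,0.9]],"twist":[0,0,0,0,0,0,0,0,0,0],"fingers":[2.3,2.3,2.3,2.3,2.3,2.3,2.3,2.3,2.3,2.3]}'
python3 - <<'E'
from h import *
d=vision.get_image("scene"); crop(d,"pics/s22.png",325,165,60,75,8)
p,Rm,s=tool();print(p,s["force"],s["torque"],jig(p),s["tool_rot"])
E
```

```text
clock: 24.42
eef_pos: [589.4, -106.3, 204.2]
tool_rot: [-3.137, -0.009, -0.917]
force: [3.3, -1.9, 17.4]
width: 25.7
[ 589.44887701 -106.33131839  204.20009882] [ 2.49007334 -1.83759405 17.8260209 ] [-0.39017272 -0.91277127  0.14595948] [ 74.9 -27. ] [-3.13722154 -0.00942365 -0.91675806]
```

View pics/s22.png

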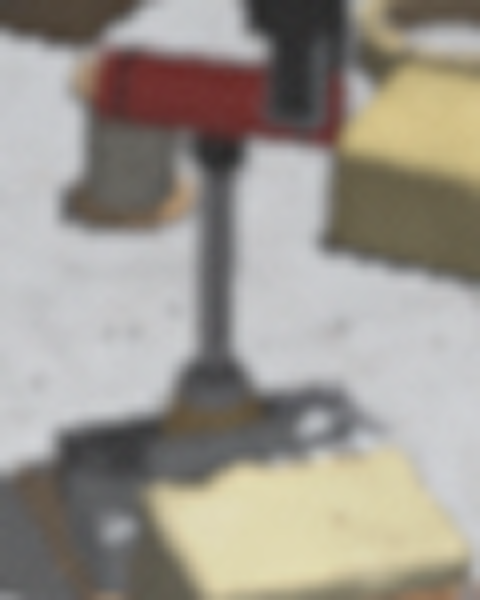

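Run:
```python
from h import *
d=vision.get_image("scene")
for nm,z in(("mouth",56),("collar top home",64),("bar centre home",56+122.5),("bar centre edge",56+134.5)):
    print(nm,((proj(d,[569,-82,z])-[325,165])*8+3.5).round(0))
```

```text
mouth [205. 384.]
collar top home [206. 365.]
bar centre home [213.  91.]
bar centre edge [214.  61.]
```

```bash
python3 -m inch '{"travel":[[0,0,-0.2],[0,0,-0.2],[0,0,-0.2],[0,0,-0.2],[0,0,-1],[0,0,-3],[0,0,-6],[0,0,-9],[0,0,-10],[0,0,-10]],"twist":[0,0,0,0,0,0,0,0,0,0],"fingers":[2.8,3.5,4.5,6,6,6,6,6,6,6]}'
python3 - <<'E'
from h import *
d=vision.get_image("wrist"); cv2.imwrite("pics/w23.png",d["frame"][:,:,::-1])
d=vision.get_image("scene"); crop(d,"pics/s23.png",325,165,60,75,8)
p,Rm,s=tool();print(p,s["force"],s["tool_rot"],s["qpos"])
E
```

```text
clock: 25.35
eef_pos: [587.1, -104.1, 303.1]
tool_rot: [-3.139, -0.004, -0.918]
force: [0.7, 0.6, 0.7]
width: 59.8
[ 585.73634208 -102.63142732  299.65944436] [-0.39689888  0.30956766 -0.43189057] [ 3.14132731e+00  1.37298704e-03 -9.17616002e-01] [-0.44273986  0.69716861  1.01526245  1.63922467 -0.6341256   1.17129913
 -1.76147319]
```

View pics/w23.png

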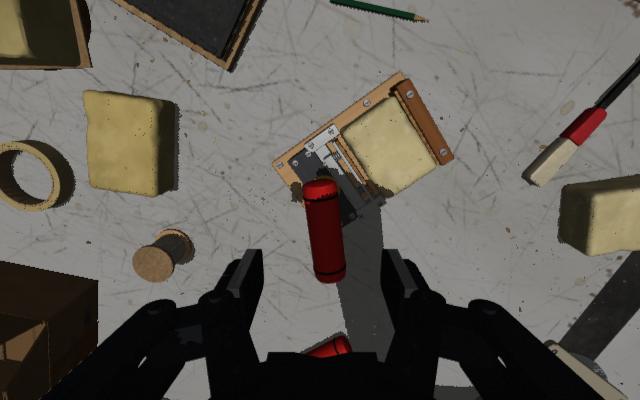

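View pics/s23.png

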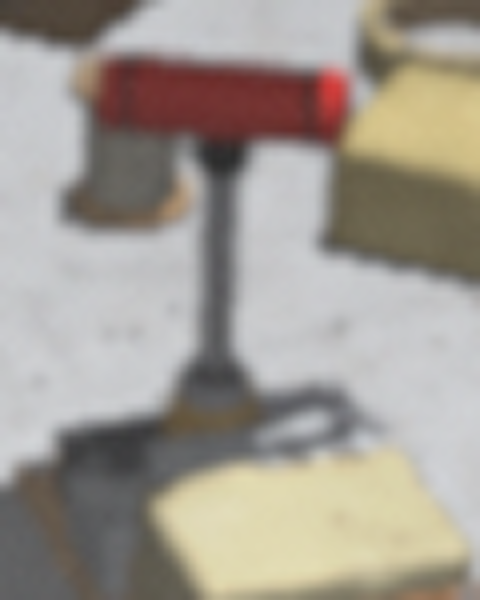

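Run:
```python
from h import *
d=vision.get_image("wrist"); p,Rm,s=tool()
m=cv2.cvtColor(d["frame"],cv2.COLOR_RGB2HSV); m=(((m[...,0]<8)|(m[...,0]>172))&(m[...,1]>150)&(m[...,2]>50)).astype(np.uint8); m[:, :290]=0;m[:,360:]=0;m[300:]=0
r=cv2.minAreaRect(np.argwhere(m)[:,::-1].astype(np.float32)); print(r,cv2.boxPoints(r))
b=cv2.boxPoints(r); b=b[np.argsort(b[:,1])]; a=b[:2].mean(0); c=b[2:].mean(0)
A=onz(d,*a,183);C=onz(d,*c,183); print(A,C,np.linalg.norm(A-C),(A+C)/2,jig((A+C)/2),np.degrees(np.arctan2(*(A-C)[1::-1])))
print(p,np.degrees(s["tool_rot"][2]))
```

```text
((321.0463562011719, 230.268310546875), (104.11247253417969, 33.541603088378906), 86.5526123046875) [[301.17566 179.31474]
 [334.65656 177.2978 ]
 [340.91705 281.22186]
 [307.43616 283.23883]]
[ 601.29424346 -117.75564648  183.        ] [539.69135893 -45.8199099  183.        ] 94.70831842107974 [570.49280119 -81.78777819 183.        ] [92.6 -1.5] -49.42457391744148
[ 585.43931809 -102.38936693  298.90226881] -52.58188004976151
```

```bash
python3 -m inch '{"travel":[[-0.5,0,0],[-1.5,0,0],[-2.3,0,0],[-2.57,0,0],[-2.57,0,0],[-2.57,0,0],[-2.57,0,0],[-2.57,0,0],[-2.57,0,0],[-2.57,0,0]],"twist":[-7,-14,-21,-28,-35,-42,-49,-56,-63,-70],"fingers":[6,6,6,6,6,6,6,6,6,6]}';python3 -m inch '{"travel":[[0,0,0],[0,0,0],[0,0,0],[0,0,0],[0,0,0],[0,0,0],[0,0,0],[0,0,0],[0,0,0],[0,0,0]],"twist":[-7,-14,-21,-28,-35,-42,-49,-56,-63,-70],"fingers":[6,6,6,6,6,6,6,6,6,6]}';python3 -m inch '{"travel":[[0,0,0],[0,0,0],[0,0,0],[0,0,0],[0,0,1],[0,0,3],[0,0,4.5],[0,0,5],[0,0,5],[0,0,5]],"twist":[-7,-14,-21,-28,-35,-41.5,-41.5,-41.5,-41.5,-41.5],"fingers":[6,6,6,6,6,6,6,6,6,6]}'
python3 - <<'E'
from h import *
d=vision.get_image("wrist"); cv2.imwrite("pics/w24.png",d["frame"][:,:,::-1])
p,Rm,s=tool();print(p,s["force"],s["tool_rot"],s["qpos"])
E
```

```text
clock: 26.33
eef_pos: [569.6, -82.1, 298.4]
tool_rot: [-3.14, 0.003, 0.31]
force: [0.8, 0.0, -0.1]
width: 59.8
clock: 27.17
eef_pos: [569.5, -82.2, 298.3]
tool_rot: [-3.138, -0.001, 1.532]
force: [0.4, 0.2, -0.9]
width: 60.4
clock: 28.0
eef_pos: [570.3, -82.6, 249.7]
tool_rot: [-3.141, -0.001, 2.249]
force: [0.6, -0.6, 0.4]
width: 60.0
[570.77424345 -82.69896766 250.38505492] [0.60852485 0.36971175 0.38622601] [-3.14152924e+00 -3.38695083e-05  2.24951608e+00] [ 0.00217643  0.53223774  0.14263853  1.73723994 -0.09379829  0.87880121
  0.86397796]
```

View pics/w24.png

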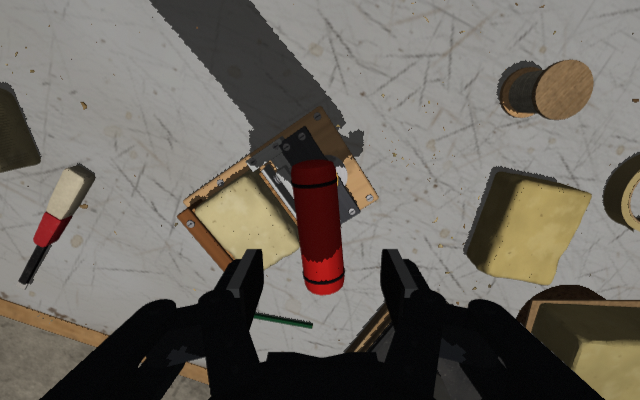

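Run:
```python
from h import *
d=vision.get_image("wrist"); p,Rm,s=tool()
m=cv2.cvtColor(d["frame"],cv2.COLOR_RGB2HSV); m=(((m[...,0]<8)|(m[...,0]>172))&(m[...,1]>150)&(m[...,2]>50)).astype(np.uint8); m[:, :280]=0;m[:,360:]=0;m[300:]=0
for r0,r1 in((170,185),(200,210),(225,235),(250,260),(270,285)):
    e=[np.flatnonzero(m[r])[[0,-1]].mean() for r in range(r0,r1)]; u=np.mean(e); q=onz(d,u,(r0+r1-1)/2,180); print((Rm.T@(q-p)).round(1))
```

```text
[34.4 -4.9 70.8]
[16.  -3.6 70.8]
[-1.7 -2.3 70.8]
[-20.4  -0.2  70.8]
[-38.1   1.1  70.8]
```

```bash
python3 -m inch '{"travel":[[0,-0.2,1],[0,-0.2,3],[0,-0.2,5],[0,-0.2,6.3],[0,-0.2,6.5],[0,-0.2,6.5],[0,-0.2,6.5],[0,-0.2,6.5],[0,-0.2,6.5],[0,-0.2,6.5]],"twist":[-3,-4.5,-4.5,-4.5,-4.5,-4.5,-4.5,-4.5,-4.5,-4.5],"fingers":[6,6,6,6,5,3.5,2.3,2.3,2.3,2.3]}'
python3 - <<'E'
from h import *
d=vision.get_image("wrist"); cv2.imwrite("pics/w25.png",d["frame"][:,:,::-1])
p,Rm,s=tool();print(p,s["force"],s["torque"],s["tool_rot"],s["qpos"])
E
```

```text
clock: 28.93
eef_pos: [569.9, -84.1, 186.5]
tool_rot: [3.14, 0.002, 2.328]
force: [-0.4, 0.4, 3.8]
width: 27.4
[569.87112009 -84.10129168 186.44031069] [-1.1441008   0.41692768  5.77399093] [ 0.05457854  0.09130243 -0.0584388 ] [3.14004371e+00 1.76143681e-03 2.32818154e+00] [ 0.02869495  0.61003972  0.10701868  1.80379414 -0.0919571   0.73020454
  0.94236031]
```

View pics/w25.png

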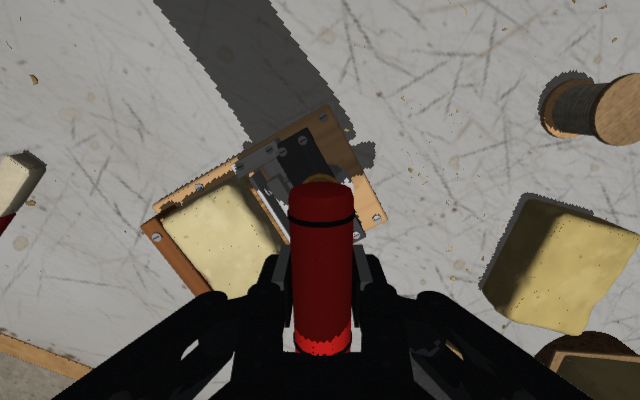

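```bash
python3 -m inch '{"travel":[[0,0,0.2],[0,0,0.4],[0,0,0.4],[0,0,0.4],[0,0,0.4],[0,0,0.4],[0,0,0.4],[0,0,0.4],[0,0,0.4],[0,0,0.4]],"twist":[0,0,4,8,12,17,22,27,32,37],"fingers":[2.3,2.3,2.3,2.3,2.3,2.3,2.3,2.3,2.3,2.3]}'
python3 - <<'E'
from h import *
d=vision.get_image("wrist"); cv2.imwrite("pics/w26.png",d["frame"][:,:,::-1])
d=vision.get_image("scene"); crop(d,"pics/s26.png",325,165,60,75,8)
p,Rm,s=tool();print(p,s["force"],s["torque"],s["tool_rot"])
E
```

```text
clock: 29.82
eef_pos: [571.1, -84.7, 186.2]
tool_rot: [3.135, 0.001, 1.679]
force: [-5.5, 1.0, 30.9]
width: 27.4
[571.21376936 -84.80151889 186.22246854] [-4.87650414  0.30081895 31.14280316] [0.10288303 1.52366116 0.01379643] [3.13516231e+00 1.40614610e-03 1.68037572e+00]
```

View pics/s26.png

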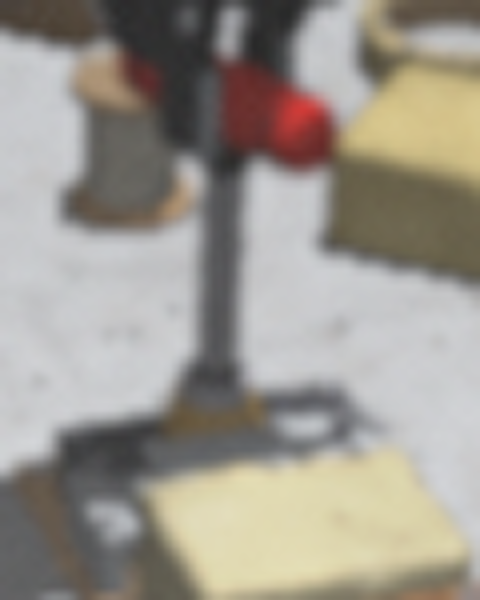

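View pics/w26.png

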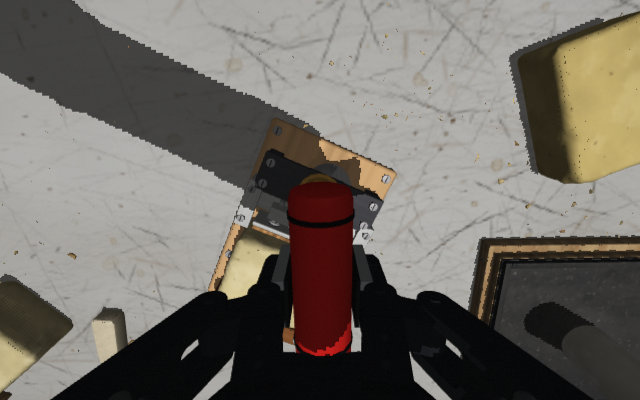

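```bash
python3 -m inch '{"travel":[[-0.1,0,-0.2],[-0.1,0,-0.25],[-0.1,0,-0.25],[-0.1,0,-0.25],[-0.1,0,-0.25],[-0.1,0,-0.25],[-0.1,0,-0.25],[-0.1,0,-0.25],[-0.1,0,-0.25],[-0.1,0,-0.25]],"twist":[5,10,15,20,25,30,35,40,45,50],"fingers":[2.3,2.3,2.3,2.3,2.3,2.3,2.3,2.3,2.3,2.3]}'
python3 - <<'E'
from h import *
d=vision.get_image("wrist"); cv2.imwrite("pics/w27.png",d["frame"][:,:,::-1])
d=vision.get_image("top"); crop(d,"pics/t27.png",315,145,100,75,8)
p,Rm,s=tool();print(p,s["force"],s["torque"],s["tool_rot"],s["qpos"])
E
```

```text
clock: 30.75
eef_pos: [570.7, -85.0, 186.4]
tool_rot: [3.139, -0.003, 0.807]
force: [-1.7, 1.3, 15.3]
width: 27.6
[570.61206196 -85.06048692 186.35522272] [-1.4189346   0.9404248  16.38409307] [0.30813236 0.63859754 0.11378515] [ 3.13877890e+00 -2.68563917e-03  8.08670789e-01] [-0.24169478  0.6708159   0.54770074  1.81083549 -0.47447444  0.78968772
 -0.21243119]
```

View pics/t27.png

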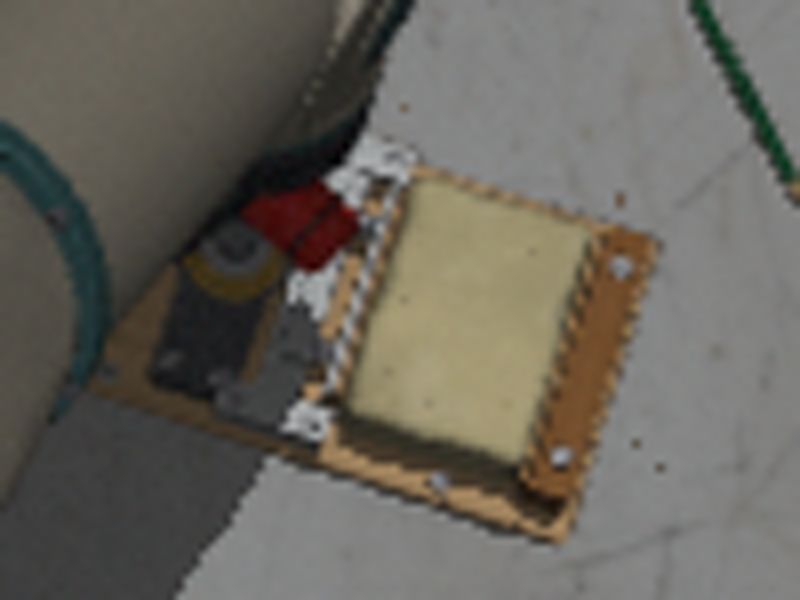

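View pics/w27.png

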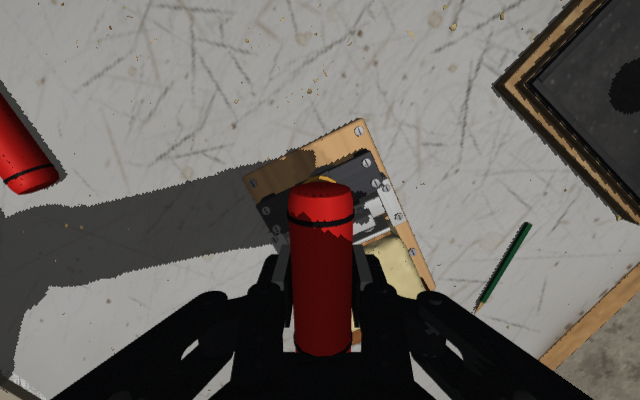

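```bash
python3 -m inch '{"travel":[[0,0,-0.1],[0,0,-0.1],[0,0,-0.1],[0,0,-0.1],[0,0,-0.1],[0,0,-0.1],[0,0,-0.1],[0,0,-0.1],[0,0,-0.1],[0,0,-0.1]],"twist":[5,10,15,20,25,30,35,40,40,40],"fingers":[2.3,2.3,2.3,2.3,2.3,2.3,2.3,2.3,2.3,2.3]}'
python3 - <<'E'
from h import *
d=vision.get_image("top"); crop(d,"pics/t28.png",315,145,100,75,8)
p,Rm,s=tool();print(p,s["force"],s["torque"],s["tool_rot"],s["qpos"])
E
```

```text
clock: 31.68
eef_pos: [570.2, -85.3, 186.4]
tool_rot: [3.141, -0.003, 0.113]
force: [-1.1, 0.0, 9.5]
width: 27.7
[570.23322134 -85.30345397 186.42660699] [-1.04618095 -0.64134555  8.93384099] [0.06372269 0.24153971 0.30376029] [ 3.14072352e+00 -2.68228170e-03  1.13133856e-01] [-0.34916927  0.72666078  0.74390224  1.81375378 -0.6389746   0.85504939
 -0.75214902]
```

View pics/t28.png

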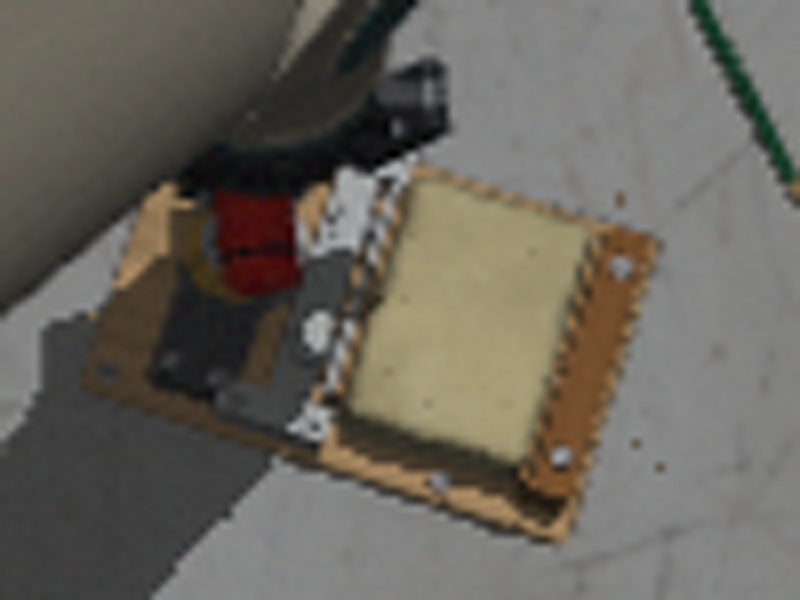

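```bash
python3 -m inch '{"travel":[[0,0,0],[0,0,0],[0,0,0],[0,0,0],[0,0,0],[0,0,0],[0,0,0],[0,0,0],[0,0,0],[0,0,0]],"twist":[5,10,15,20,25,30,35,40,40,40],"fingers":[2.3,2.3,2.3,2.3,2.3,2.3,2.3,2.3,2.3,2.3]}'
python3 - <<'E'
from h import *
d=vision.get_image("top"); crop(d,"pics/t29.png",315,145,100,75,8)
d=vision.get_image("wrist"); cv2.imwrite("pics/w29.png",d["frame"][:,:,::-1])
p,Rm,s=tool();print(p,s["force"],s["torque"],s["tool_rot"],s["qpos"])
E
```

```text
clock: 32.57
eef_pos: [569.9, -85.5, 186.4]
tool_rot: [-3.141, -0.002, -0.587]
force: [-1.2, 1.0, 10.4]
width: 27.4
[569.91075393 -85.51638285 186.3889278 ] [-1.94251138  0.02888879  9.96694797] [ 0.01948402  0.40503343 -0.27425034] [-3.14053574e+00 -2.16113598e-03 -5.86876656e-01] [-0.43777302  0.80055174  0.93104835  1.81653862 -0.79140334  0.94408975
 -1.30923837]
```

View pics/t29.png

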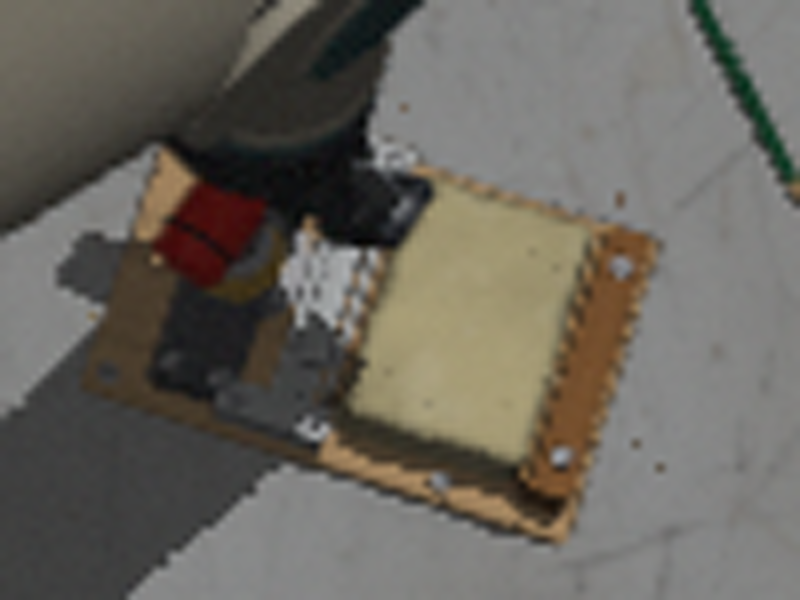

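View pics/w29.png

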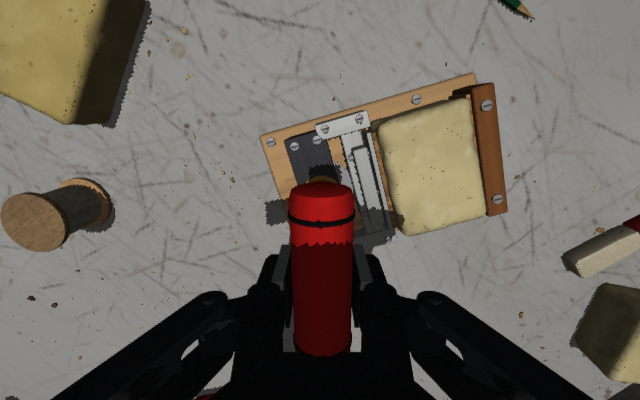

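```bash
python3 -m inch '{"travel":[[0,0,0],[0,0,0],[0,0,0],[0,0,0],[0,0,0],[0,0,0],[0,0,0],[0,0,0],[0,0,0],[0,0,0]],"twist":[3,6,9,12,15,18,20,20,20,20],"fingers":[2.3,2.3,2.3,2.3,2.3,2.3,2.3,2.3,2.3,2.3]}'
python3 - <<'E'
from h import *
p,Rm,s=tool();print(p,s["force"],s["torque"],s["tool_rot"],s["qpos"][6],s["width"])
E
python3 -m inch '{"travel":[[0,0,0],[0,0,0],[0,0,0],[0,0,0],[0,0,0],[0,0,0],[0,0,0],[0,0,0],[0,0,0],[0,0,0]],"twist":[3,6,9,12,15,18,20,20,20,20],"fingers":[2.3,2.3,2.3,2.3,2.3,2.3,2.3,2.3,2.3,2.3]}'
python3 - <<'E'
from h import *
p,Rm,s=tool();print(p,s["force"],s["torque"],s["tool_rot"],s["qpos"][6],s["width"])
d=vision.get_image("top"); crop(d,"pics/t30.png",315,145,100,75,8)
d=vision.get_image("wrist"); cv2.imwrite("pics/w30.png",d["frame"][:,:,::-1])
E
```

```text
clock: 33.5
eef_pos: [569.6, -85.6, 186.4]
tool_rot: [-3.14, -0.001, -0.937]
force: [-1.8, 0.3, 10.5]
width: 27.3
[569.58830523 -85.58098329 186.3837755 ] [-1.7941287   0.31937944 10.46078543] [ 0.12073535  0.6058545  -0.35122664] [-3.14003263e+00 -1.15940112e-03 -9.36674569e-01] -1.5956850939288854 27.326423960968718
clock: 34.33
eef_pos: [569.3, -85.5, 186.4]
tool_rot: [-3.14, -0.0, -1.285]
force: [-1.4, 0.8, 10.8]
width: 27.4
[569.33955318 -85.51757637 186.38838323] [-1.37318416  0.76731891 10.80756079] [ 0.09793249  0.72073181 -0.16558739] [-3.14036640e+00 -3.80189156e-04 -1.28493816e+00] -1.8875013946248516 27.416592459216208
```

View pics/t30.png

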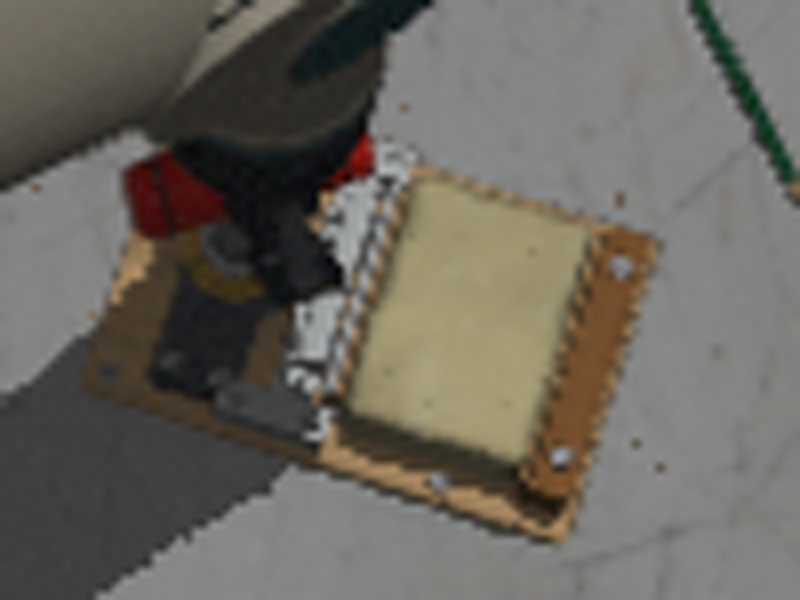

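View pics/w30.png

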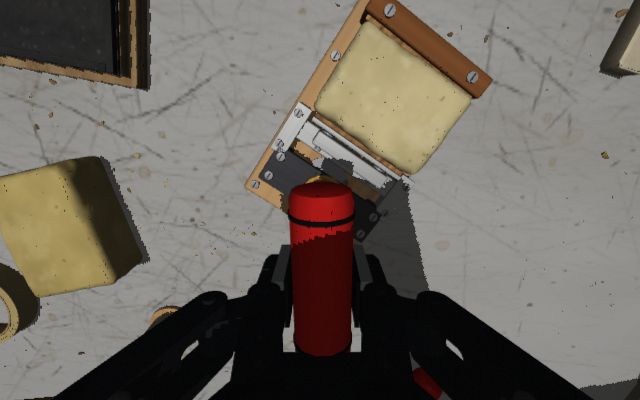

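```bash
python3 -m inch '{"travel":[[0,0,0],[0,0,0],[0,0,0],[0,0,0],[0,0,0],[0,0,0],[0,0,0],[0,0,0],[0,0,0],[0,0,0]],"twist":[2,4,6,8,10,12,14,15,15,15],"fingers":[2.3,2.3,2.3,2.3,2.3,2.3,2.3,2.3,2.3,2.3]}'
python3 - <<'E'
from h import *
p,Rm,s=tool();print(p,s["force"],s["torque"],s["tool_rot"],s["qpos"][6],s["width"],s["tau"])
d=vision.get_image("top"); crop(d,"pics/t31.png",315,145,100,75,8)
d=vision.get_image("wrist"); cv2.imwrite("pics/w31.png",d["frame"][:,:,::-1])
E
```

```text
clock: 35.27
eef_pos: [569.5, -85.3, 186.4]
tool_rot: [-3.14, 0.0, -1.546]
force: [-1.9, 1.1, 11.1]
width: 27.2
[569.46159645 -85.29838997 186.37936354] [-1.85324019  1.11478575 11.06218002] [0.18963786 0.63420878 0.04517802] [-3.14030589e+00  9.51782786e-05 -1.54590854e+00] -2.1106640593586694 27.248186555541384 [ 2.70332778e-01 -4.58316815e+01  1.42905986e+01 -1.07664093e+01
 -5.51646966e-01 -7.46847522e-01 -4.47654433e-02]
```

View pics/w31.png

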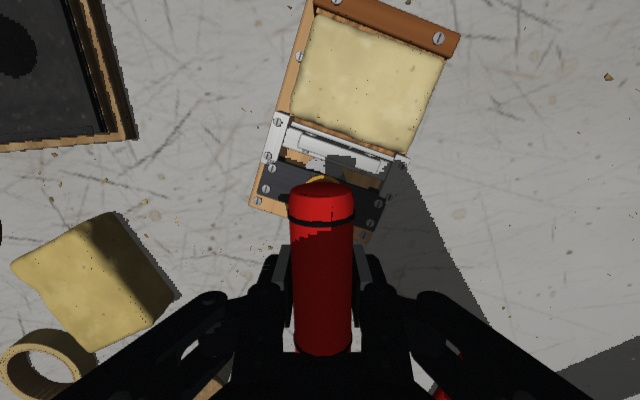

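```bash
python3 -m inch '{"travel":[[0,0,0],[0,0,0],[0,0,0],[0,0,0],[0,0,0],[0,0,0],[0,0,0],[0,0,0],[0,0,0],[0,0,0]],"twist":[2,4,6,8,10,12,14,15,15,15],"fingers":[2.3,2.3,2.3,2.3,2.3,2.3,2.3,2.3,2.3,2.3]}'
python3 - <<'E'
from h import *
p,Rm,s=tool();print(p,s["force"],s["torque"],s["tool_rot"],s["qpos"][6],s["width"],s["tau"])
d=vision.get_image("top"); crop(d,"pics/t32.png",315,145,100,75,8)
d=vision.get_image("wrist"); cv2.imwrite("pics/w32.png",d["frame"][:,:,::-1])
E
```

```text
clock: 36.2
eef_pos: [569.3, -85.0, 186.4]
tool_rot: [-3.141, 0.001, -1.806]
force: [-2.3, 1.3, 11.0]
width: 27.3
[569.34335124 -85.01226704 186.38498327] [-2.27562276  1.27546802 11.00547626] [0.29585764 0.8516801  0.45375531] [-3.14105245e+00  5.40317968e-04 -1.80607868e+00] -2.3409201750322497 27.28515330037419 [  0.7900607  -45.92592001  15.09839773 -10.27171165  -0.83924241
  -0.94077375  -0.47835952]
```

View pics/w32.png

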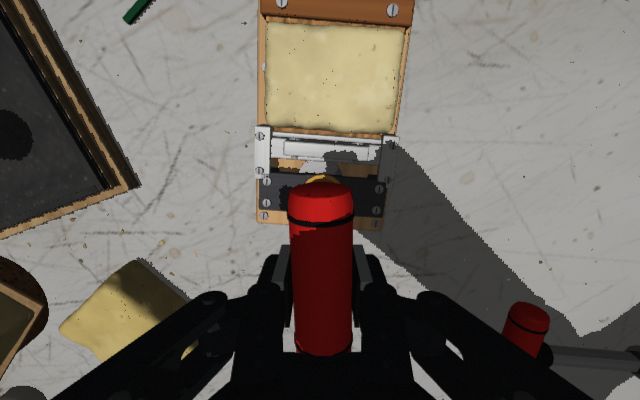

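View pics/t32.png

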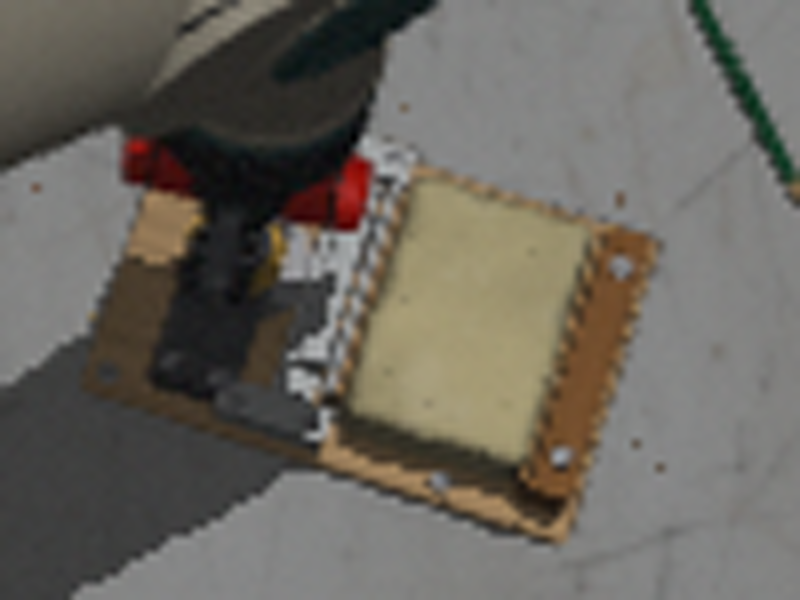

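```bash
python3 -m inch '{"travel":[[0,0,0],[0,0,0],[0,0,0],[0,0,0],[0,0,0],[0,0,0],[0,0,0],[0,0,0],[0,0,0],[0,0,0]],"twist":[2,4,6,8,10,12,12,12,12,12],"fingers":[2.3,2.3,2.3,2.3,2.3,2.3,2.3,2.3,2.3,2.3]}'
python3 - <<'E'
from h import *
p,Rm,s=tool();print(p,s["force"],s["torque"],s["tool_rot"],s["qpos"][6],s["width"],s["tau"][6])
d=vision.get_image("wrist"); crop(d,"pics/w33.png",230,110,200,150,4)
E
```

```text
clock: 37.13
eef_pos: [569.5, -84.8, 186.4]
tool_rot: [-3.141, 0.001, -2.015]
force: [-2.1, 1.3, 11.8]
width: 27.3
[569.47827642 -84.77015512 186.39026148] [-2.06759521  1.26032293 11.79743779] [0.45924435 0.76038759 0.65522674] [-3.14125953e+00  1.01866096e-03 -2.01466755e+00] -2.533364662591079 27.311202663858037 -0.6566335447132587
```

View pics/w33.png

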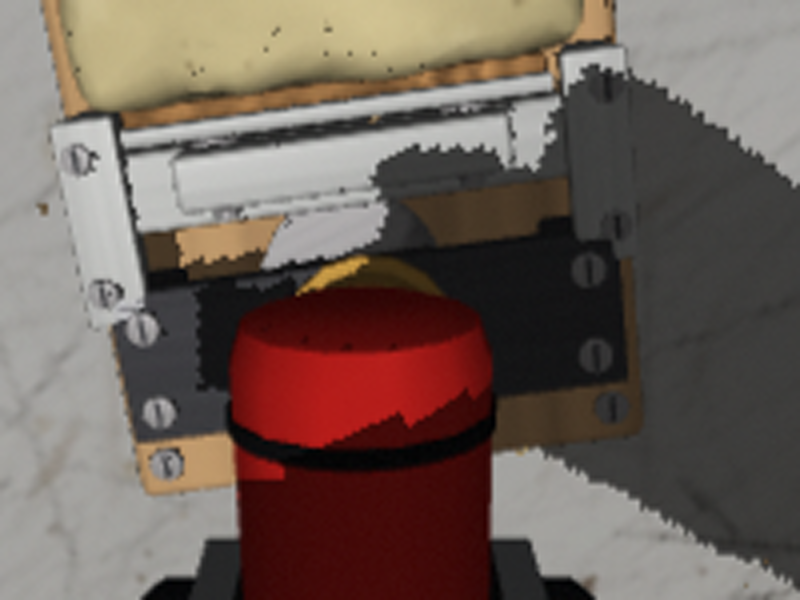

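```bash
python3 -m inch '{"travel":[[0,0,-0.2],[0,0,-0.2],[0,0,-0.2],[0,0,-0.2],[0,0,-0.2],[0,0,-2],[0,0,-5],[0,0,-8],[0,0,-11],[0,0,-12]],"twist":[-3,-3,-3,-3,-3,-3,-3,-3,-3,-3],"fingers":[2.3,2.8,4,5,6,6,6,6,6,6]}'
python3 - <<'E'
from h import *
p,Rm,s=tool();print(p,s["force"],s["torque"],s["tool_rot"])
d=vision.get_image("wrist"); cv2.imwrite("pics/w34.png",d["frame"][:,:,::-1])
d=vision.get_image("scene"); crop(d,"pics/s34.png",315,165,80,75,8)
E
```

```text
clock: 38.02
eef_pos: [570.4, -86.7, 309.3]
tool_rot: [-3.135, 0.0, -1.967]
force: [0.5, 0.2, 0.4]
width: 59.8
[570.43973321 -86.70029705 309.32424427] [0.46150756 0.24233601 0.37241587] [-0.07570219 -0.08757523 -0.00983589] [-3.13503633e+00  3.94152089e-04 -1.96651389e+00]
```

View pics/w34.png

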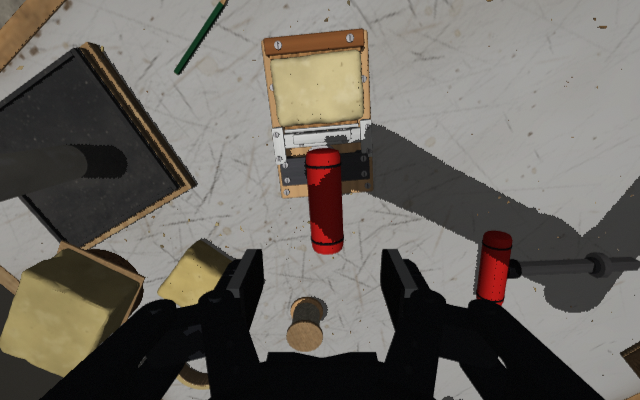

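View pics/s34.png

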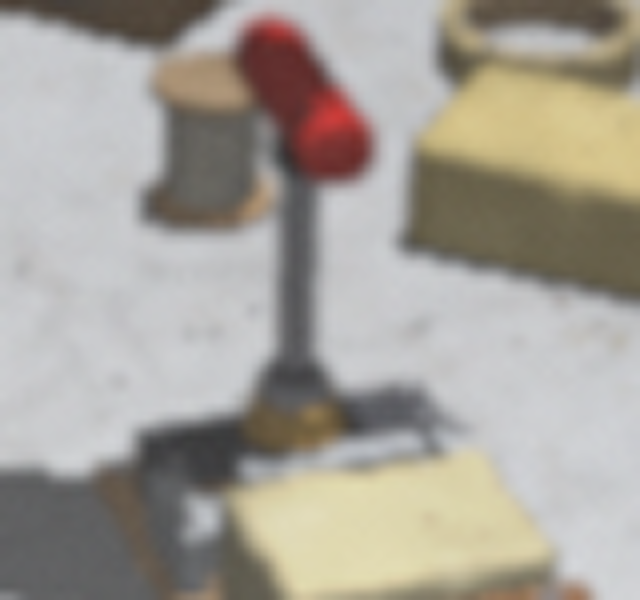

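Run:
```python
from h import *
d=vision.get_image("wrist"); crop(d,"pics/w35.png",255,20,130,100,6); crop(d,"pics/w35b.png",255,100,130,100,6)
p,Rm,s=tool()
P=lambda u,v,z:jig(onz(d,u,v,z))
print(p)
```

```text
[569.3153465  -84.87739627 305.03211776]
```

View pics/w35b.png

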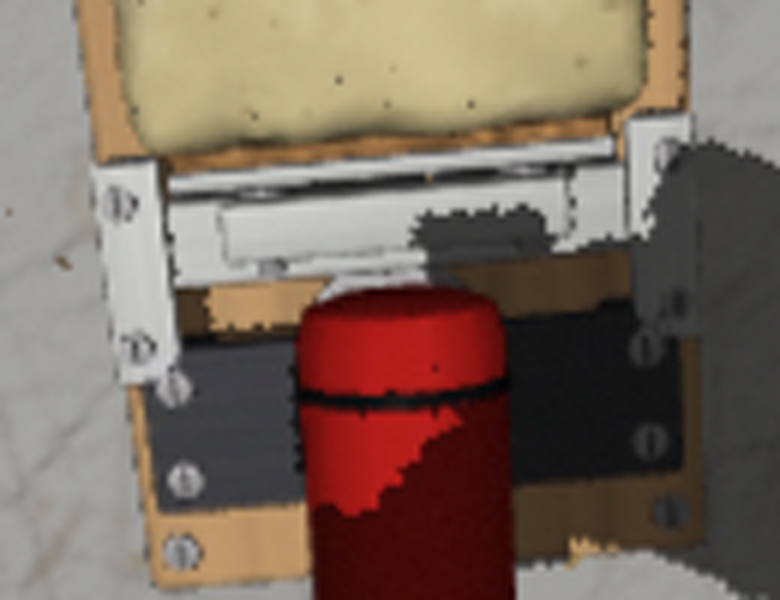

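View pics/w35.png

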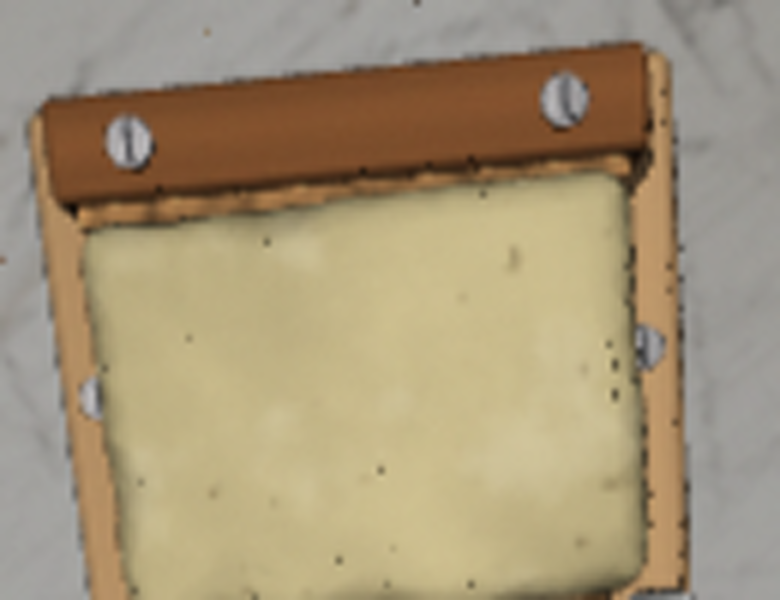

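Run:
```python
from h import *
w=vision.get_image("wrist"); p,Rm,s=tool()
print("spool",onz(w,305,334,62),"(was 691,134)")
t=vision.get_image("top"); cv2.imwrite("pics/t36.png",t["frame"][:,:,::-1])
print("chisel proj",onz(t,401,248,10))
a=[onz(w,255+x/6,20+y/6,63)[:2] for x,y in((85,230),(625,172))]; f=[onz(w,255+x/6,20+y/6,52)[:2] for x,y in((60,200),(645,150))]
g=lambda q:np.degrees(np.arctan2(*(q[1]-q[0])[::-1])); print("wax vs fence angle",g(a)-g(f))
print(s["force"],s["clock"],np.abs(s["qd"]).max())
```

```text
spool [684.09339905 127.87049119  62.        ] (was 691,134)
chisel proj [ 345.82727083 -264.47795927   10.        ]
wax vs fence angle 1.1498493087883617
[ 1.13429011  0.45296891 -0.04039975] 38.2167 0.022139697603483804
```

View pics/t36.png

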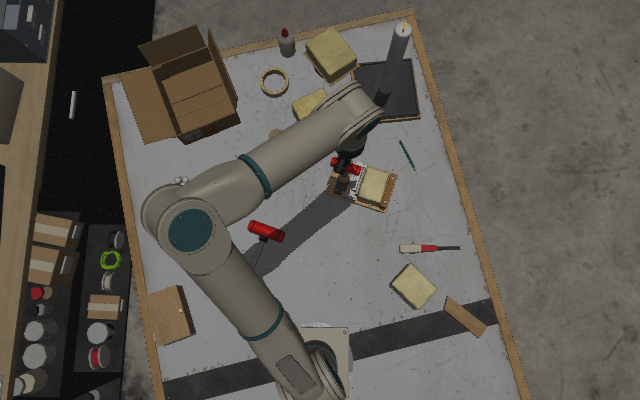

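```bash
python3 -m inch '{"travel":[[0,0,-1],[0,0,-3],[0,1,-5],[0,3,-6],[0,5,-6],[0,7,-6],[0,9,-6],[0,11,-6],[0,12,-6],[0,12,-6]],"twist":[-5,-12,-19,-26,-33,-40,-45,-50,-50,-50],"fingers":[6,6,6,6,6,6,6,6,6,6]}';python3 -m inch '{"travel":[[0,0,0],[0,0,0],[0,0,0],[0,0,0],[0,0,0],[0,0,0],[0,0,0],[0,0,0],[0,0,0],[0,0,0]],"twist":[0,0,0,0,0,0,0,0,0,0],"fingers":[6,6,6,6,6,6,6,6,6,6]}'
python3 - <<'E'
from h import *
p,Rm,s=tool();print(p,s["force"])
d=vision.get_image("scene"); cv2.imwrite("pics/s37.png",d["frame"][:,:,::-1])
d=vision.get_image("top"); crop(d,"pics/t37.png",315,145,100,75,8)
d=vision.get_image("wrist"); cv2.imwrite("pics/w37.png",d["frame"][:,:,::-1])
E
```

```text
clock: 39.1
eef_pos: [455.9, -37.3, 363.4]
tool_rot: [3.139, 0.004, -1.092]
force: [0.0, 0.7, 0.2]
width: 59.9
clock: 39.93
eef_pos: [458.4, -38.9, 364.8]
tool_rot: [-3.142, 0.0, -1.093]
force: [-0.0, -0.9, -0.9]
width: 60.1
[458.37692368 -38.86966638 364.82252095] [-0.02678296 -0.86126648 -0.91559996]
```

View pics/s37.png

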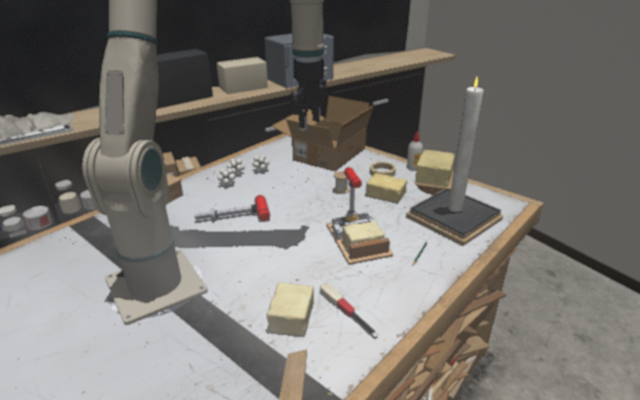

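View pics/t37.png

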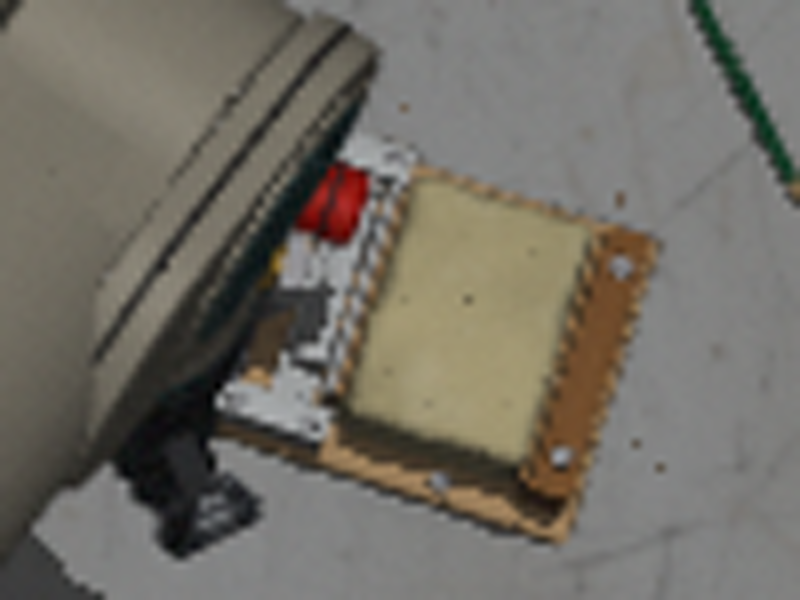

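View pics/w37.png

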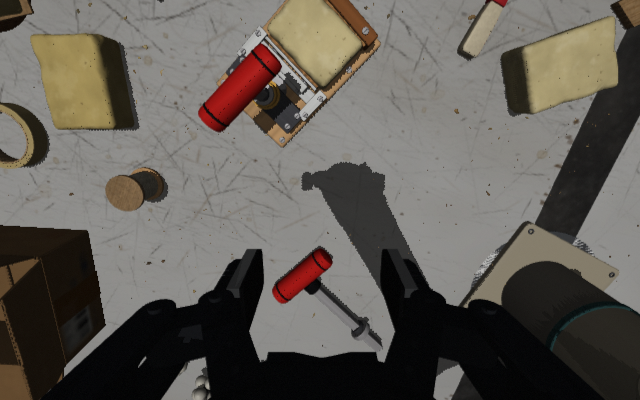

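```bash
python3 -c "
from cell import ctrl
print(ctrl.finish_job())"
```

```text
the job is handed in; nothing more can be done
None
```

I handed the job in at about 40 s of the 72 s allowed. The key stands home in the socket and is let go, the jaw is closed on the wax block, and the open gripper is well clear. No verdict was reported, so the results below come from my own checks.

**How it went**
1. I gripped the smaller T-key by its shank and leaned it on the fence with its tip down on the bench.
2. I re-gripped it by the T-bar and pushed the tip against the outer face of the fence until the key was upright.
3. I lowered it into the bush and turned it clockwise until it dropped into the square socket.
4. I re-gripped the T-bar at its middle and turned it clockwise until the resisting moment rose from about 0.05 to 0.65 N m, which I took as the stop.
5. I let go and moved the arm clear.

**Last checks**
- **Key:** It looks upright, with its collar on the bush. It dropped about 11 mm into the square, against the 12 mm given.
- **Jaw:** It moved about 14 mm by image proportions. The gap between the pad and the jaw shrank from about 6.7 to 2 mm, so the pad is pressed back about 5 mm. These are estimates from the pictures, and the pad figure is close to the 4.5 mm needed.
- **Block:** It sits against the cork face of the fence, square within about 1.1 degrees.
- **Bystanders:** The chisel appears at the same spot in the top picture as at the start. The two spool readings differ by about 9 mm, which I put down to measuring error, since nothing came near it.

**Not in agreement**
- **Turn angle:** The tool turned about 249 degrees after the re-grip, more than the 206 degrees the key can turn. I put the excess down to play in the square and slip in the pads. The jaw did not visibly move over the last 27 degrees or so before the final 12-degree push.
- **Bush position:** The camera estimates of the bush differed by up to 6 mm, but the key went in without trouble.

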